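Load tube sleeves on a tilting jig and lock it tipped back

ROBOT

A 6-joint arm with a two-finger parallel gripper is mounted at the origin on a cart in front of the work surface, level with it; the furniture and walls round the work are solid. World frame = base frame: x ahead of the robot, y to its left, z up, the work surface at z = 0. Lengths are in mm, angles in rad, forces in N, time in s.
With the tool pointing down it reaches from about 275 to 975 mm from the base axis. Payload 8.4 kg.
Tool frame: the origin (TCP) lies midway between the tips of the shut fingers; the grasp point (between the pads) lies 19 mm behind it; z points along the fingers, y is the line along which they close (so a half turn about z gives the same grasp; the last joint's range is limited). The gripper opens to 92 mm and grips with 3 to 60 N. Pads are 20 mm wide; open, the fingers measure 128 mm over their backs; the gripper's body (75 mm by 189 mm) begins 69 mm behind the grasp point.
Start: joints at [-1.218, 0.353, 1.633, -0, 1.155, -0.002], TCP at [217.125, -586.075, 214.583] pointing down, gripper open.
Joint ranges: [-2.63, 2.63], [-0.92, 2.1], [0.06, 2.66], [-1.3, 4.44], [0, 2.69], [-3.02, 3.02]. Speed limits (rad/s): [2.22, 2.22, 2.79, 3.14, 3.14, 3.14].

INTERFACE

Orientations are given as a unit quaternion [w, x, y, z].
In Python, from station import sense, grab_frame, hand_in, look_for, pinpoint gives the robot as it stands. The module is installed in compiled form; this text tells all that it offers.
- The arm moves only by the tool jog_arm, never from a script. Its argument "moves" is one flat list of numbers, 7 for each row, row after row: the shift along the tool's x, y, z in m, then the turn, a rotation vector about the tool's x, y, z in degrees, then the closure, from -1 (fully open) to 1 (shut), so that 0 is half open. A call has 1 to 8 rows; each row shifts and turns the commanded pose from where the row before left it, along the tool's axes as they then stand; what a row does not reach is not made up. A row lasts 1/8 s, in which the tool goes at most 62.5 mm and 10.7 degrees, less where a joint would pass 70% of its speed; a pose out of reach is approached as far as the arm can. A call with a gripper value outside its range is refused whole. The fingers move at their own pace and stop on an object; the grip force is fixed at half the most. Time passes only in rows, so rows that do not move let the fingers close. It gives the time, the measured TCP pose, the force, the opening and the grip force at its end, in the units of the state.
- sense(): the state, without advancing time (a new reading comes with each control period).
- grab_frame(name): name is "scene" or "top" or "wrist"; returns a dict with "img" (400x640x3 uint8, blue, green, red), "vertical_fov" (degrees; the focal length in pixels is half the picture's height over the tangent of half this angle, whatever the lens; pixels are square), "cx", "cy" (the principal point, pixels), "view" (4x4, takes a point from world to camera coordinates). Camera axes: x right, y down, z forward; pixel columns grow to the right and rows downward; lengths in mm; the calibration is good to about 2 mm. The wrist camera is an equidistant fisheye: a pixel r from the principal point sees the ray r / f radians off the axis. A picture is of the moment at which its call begins. There is no depth.
- hand_in(): hands the job in; it is judged then, once.
Trained networks look in a picture, given as the dict that the camera call returned (one of the last four; its "shot" number tells which), for a name from the list of things; names that differ only in an ending like _2 or _b are one class to them, and where a whole thing is asked for, a point or a joint stands for the part that bears it (a point fixed in the world has none). Each returns a list of dicts, best first, with "conf" (0 to 1); they miss things now and then, are a little off and sometimes report something else, mostly with a low value. They report only what shows in the picture. A call takes as long as a camera call. They do not tell look-alikes from the thing itself.
- look_for(picture, label): "point" ([x, y, z] in mm, in world coordinates, good to about 4 mm: the middle of the surface that is visible of it).
- pinpoint(picture, label): "point" ([x, y, z] in mm, in world coordinates, good to about 4 mm: a listed point, or the origin of a listed thing).
The state is a dict: "time": time; "joint_positions": joint angles; "joint_velocities": joint speeds; "tau": joint torques, N m; "tcp_pos": TCP position; "eef_rot": TCP orientation; "ft_force": force on the tool from outside, world axes, zero at the start; "ft_torque": the same for the moment, N m; "grip_width": finger opening in mm; "gripper_force": force on a finger pad.
Only numpy, scipy, OpenCV 4.12 (cv2) and the standard library are available. Lean on these libraries where they do the work, as an engineer would, in place of code of your own. Each camera call takes 0.05 s, during which the arm holds its last target. There are 200 camera calls.

TASK

Set the tilting jig level and lock it with its pin, then push every loose aluminium sleeve fully down onto a spigot of its plate while it is locked level. After that pull the pin (the block in front of the index drum can hold it meanwhile), tip the jig back to 45 degrees so that the bores face the lamp, and lock it there with the pin fully home, all sleeves still seated. Leave the other things on the bench where they are.

Things in the scene. Friction and masses are not known exactly. Their poses are not given: they have to be found in the camera images.
- jig: Fixed base of the tilting jig, a dark steel plate 240 (x) x 375 (y) x 12 mm bolted down. Origin on the bench top below the middle of the trunnion axis; x points away from the robot (yaw within 0.2 rad), y left, z up. The axis runs along y, 85 mm above the bench, between two aluminium cheeks (inner faces 270 mm apart). At its left end, y = 150 to 181 mm, is the index drum, radius 50 mm.
- cradle (a joint): Tilt of the cradle, rad: 0 = plate level; grows as the front edge (pull bar) rises and the plate tips back, away from the robot. Stops at -0.03 and 0.815. The drum has two radial pin holes, under the bridge at 0 and at 0.785 (45 degrees). Stiff hinge (0.4 N m, about 4 N at the bar): stays where left. Plate 100 x 254 x 16 mm, centred on the axis, with three spigots in a row along it.
- pull_bar (a point): Middle of the cradle's round steel pull bar: diameter 16 mm, 138 mm free length along the jig's y between two side arms, 125 mm in front of the trunnion axis, 75 mm off the plate's front edge, level with the plate's mid-thickness. Its axes turn with the cradle.
- seat0 (a point): On the axis of the right-hand spigot (jig y = -85 mm), 35 mm above the plate's top face: where a fully seated sleeve has its centre. z points up the spigot. Spigots are 36 mm in diameter, 45 mm tall with bevelled tops, 85 mm apart; the top is 10 mm above this point.
- seat1 (a point): The same for the middle spigot.
- seat2 (a point): The same for the left-hand (y = +85 mm) spigot.
- bridge_mouth (a point): Centre of the mouth of the upright pin hole (diameter 16.5 mm, a little chamfered) on top of the aluminium index bridge (56 x 60 mm, 22 mm thick, top 160 mm above the bench) over the drum, at jig x = 0, y = 165 mm. The drum lies 3 mm below the bridge.
- park_mouth (a point): Centre of the mouth of the upright hole (diameter 17.5 mm) on top of the parking block (44 x 44 mm, 64 mm above the bench) at the front left of the base, where the pin stands at the start.
- pin_shoulder (a point): Lock pin (loose, 93 mm long, 0.1 kg): on its axis, at the underside of its shoulder (diameter 28 mm, 5 mm thick). Below it the shank, diameter 14 mm, 48 mm long, the last 12 mm tapering to 6 mm; z points from nose to knob. Fully home, the shoulder rests on the bridge. The taper pulls the drum into line when within about 0.06 rad.
- pin_grip (a point): The middle of the pin's black knob (diameter 22 mm, 40 mm tall), 25 mm above the underside of the shoulder.
- sleeve0_mid (a point): Centre (half-way up, on the axis) of an aluminium sleeve: plain tube, outside diameter 56 mm, bore 40 mm, 70 mm long, 0.1 to 0.2 kg, either end up alike; it stands on end on the bench at the start, to the right of the jig. Two or three sleeves are present.
- sleeve1_mid (a point): Centre (half-way up, on the axis) of an aluminium sleeve: plain tube, outside diameter 56 mm, bore 40 mm, 70 mm long, 0.1 to 0.2 kg, either end up alike; it stands on end on the bench at the start, to the right of the jig. Two or three sleeves are present.
- sleeve2_mid (a point): Centre (half-way up, on the axis) of an aluminium sleeve: plain tube, outside diameter 56 mm, bore 40 mm, 70 mm long, 0.1 to 0.2 kg, either end up alike; it stands on end on the bench at the start, to the right of the jig. Two or three sleeves are present.
- mug: Blue mug, 85 x 119 x 96 mm, origin under its centre. Bystander.
- power_brick: Black power brick, 75 x 52 x 46 mm, origin under its centre. Bystander.
- marker: White and green marker pen, 135 mm long, lying down, origin under its centre. Bystander.
- battery_pack: Black battery pack, 73 x 112 x 62 mm, origin under its centre. Bystander.
Things that resemble listed ones, but are neither listed nor needed, are in the scene too. What is shaped like the part that bears sleeve1_mid but turquoise is not meant. What is shaped like the part that bears sleeve0_mid but pink is not meant.

How it is judged (in metres and radians):
On the way, in this order (a step that is already met when the one before it is completed fails the run):
1. the plate is level (within 0.07 rad) and the pin fully home in the bridge, its shoulder within 5 mm of the hole's mouth (value of joint cradle between -0.07 and 0.07 rad and distance between pin_shoulder and bridge_mouth below 0.005 m and angle between pin_shoulder's own z axis and vertical below 0.1 rad), for 0.2 s.
2. with the jig still locked level, every sleeve is seated on a spigot (its centre within 7 mm of the seat) (all of step 1 and (distance between sleeve0_mid and seat0 below 0.007 m or distance between sleeve0_mid and seat1 below 0.007 m or distance between sleeve0_mid and seat2 below 0.007 m) and (distance between sleeve1_mid and seat0 below 0.007 m or distance between sleeve1_mid and seat1 below 0.007 m or distance between sleeve1_mid and seat2 below 0.007 m) and (distance between sleeve2_mid and seat0 below 0.007 m or distance between sleeve2_mid and seat1 below 0.007 m or distance between sleeve2_mid and seat2 below 0.007 m)), for 0.2 s.
At the end, for the whole second after the job is handed in: The cradle stands at 0.785 rad within 0.08, at rest, the pin is upright in the bridge with its shoulder within 5 mm of the hole's mouth, and every sleeve present is on a spigot with its centre within 7 mm of that spigot's seat (value of joint cradle between 0.705 and 0.865 rad and distance between pin_shoulder and bridge_mouth below 0.005 m and angle between pin_shoulder's own z axis and vertical below 0.1 rad and (distance between sleeve0_mid and seat0 below 0.007 m or distance between sleeve0_mid and seat1 below 0.007 m or distance between sleeve0_mid and seat2 below 0.007 m) and (distance between sleeve1_mid and seat0 below 0.007 m or distance between sleeve1_mid and seat1 below 0.007 m or distance between sleeve1_mid and seat2 below 0.007 m) and (distance between sleeve2_mid and seat0 below 0.007 m or distance between sleeve2_mid and seat1 below 0.007 m or distance between sleeve2_mid and seat2 below 0.007 m) and velocity of joint cradle between -0.05 and 0.05 rad/s); the robot touches nothing.
It fails at once if a bystander (mug, power brick, marker, battery pack) is shifted more than 4 cm (distance of any of mug, power_brick, marker, battery_pack from where it was at the start of the episode above 0.04 m).
Of sleeve0, sleeve1, sleeve2 only 2 to 3 are there at a start; the rules pass over those that are not, and their reading is None.
At some moment in a run one of sleeve0, sleeve1, sleeve2 may be knocked a few centimetres aside while the robot is not near it.
It also fails if it takes over 208 s, if anything falls off the work surface, if the arm or the gripper's body presses on something with over 40 N, if the wrist force passes 120 N, or if a joint passes its speed limit or range.

## Working session

There is one attempt and no reset: what is moved stays moved. The work goes in short steps, Python scripts to look and compute and a tool call to move; the robot and the scene stay as the last step left them, time stands still between calls to the robot, and variables do not carry over. Pictures are saved under pics/ and viewed, at most 14 in all, crops included, and the job is handed in when it is done.

Besides the shell and the picture viewer there is one more tool, called after "Emit:" as name(argument=value, ...) on one line, values as JSON. jog_arm: Moves the arm, as the interface text tells. Its arguments: {"type":"object","properties":{"moves":{"type":"array","items":{"type":"number"}}},"required":["moves"]}

```bash
mkdir -p pics
cat > h.py <<'E'
import numpy as np, cv2
from station import *
from scipy.spatial.transform import Rotation as R
def snap(n,f):
    p=grab_frame(n); cv2.imwrite('pics/'+f,p['img']); return p
def px(p,X):
    c=p['view']@np.r_[X,1]; f=200/np.tan(np.radians(p['vertical_fov']/2))
    return np.array([p['cx'],p['cy']])+f*c[:2]/c[2]
def rep(p,names,pin=True):
    for n in names:
        for d in (pinpoint if pin else look_for)(p,n)[:4]:
            print(n,np.round(d['point']),round(d['conf'],2),np.round(px(p,d['point'])))
E
cat > a.py <<'E'
from h import *
s=sense();print(s['time'],s['tcp_pos'],s['eef_rot'],s['grip_width'])
for n in ['scene','top']:
    p=snap(n,n+'0.png');print(n)
    rep(p,['jig','pull_bar','seat0','seat1','seat2','bridge_mouth','park_mouth','pin_shoulder','pin_grip','sleeve0_mid','mug','power_brick','marker','battery_pack'])
cv2.imwrite('pics/both.png',np.vstack([cv2.imread('pics/scene0.png'),cv2.imread('pics/top0.png')])[:, :])
E
python3 a.py
```

```text
0.0 [ 216.95938012 -585.62599119  213.87411641] [-6.53272217e-04  9.84306647e-01  1.76465245e-01 -1.26018852e-04] 92.05136267181375
scene
jig [585.  48.  -1.] 0.84 [287. 231.]
jig [ 575. -472.    1.] 0.27 [351. 159.]
pull_bar [478.  33. 146.] 0.77 [318. 202.]
pull_bar [617. -32. 124.] 0.33 [289. 185.]
seat0 [608.  48. 122.] 0.89 [279. 199.]
seat0 [597. 133. 119.] 0.88 [268. 215.]
seat0 [617. -32. 123.] 0.6 [289. 185.]
seat1 [608.  48. 122.] 0.89 [279. 199.]
seat1 [597. 133. 119.] 0.88 [268. 215.]
seat1 [617. -32. 123.] 0.6 [289. 185.]
seat2 [608.  48. 122.] 0.89 [279. 199.]
seat2 [597. 133. 119.] 0.88 [268. 215.]
seat2 [617. -32. 123.] 0.6 [289. 185.]
bridge_mouth [566. 206. 160.] 0.61 [263. 222.]
bridge_mouth [606.  48. 121.] 0.16 [280. 199.]
park_mouth [451. 207.  65.] 0.87 [299. 259.]
pin_shoulder [ 346. -420.   -0.] 0.73 [400. 180.]
pin_shoulder [451. 207.  63.] 0.53 [299. 260.]
pin_grip [447. 204.  90.] 0.72 [301. 253.]
pin_grip [ 577. -471.    1.] 0.5 [351. 159.]
pin_grip [608.  48. 124.] 0.36 [280. 199.]
sleeve0_mid [335.  98.  36.] 0.91 [351. 256.]
sleeve0_mid [ 426. -258.   
[... 952 characters left out ...]
. 246.]
park_mouth [449. 205.  67.] 0.9 [265. 217.]
pin_shoulder [450. 206.  64.] 0.62 [265. 217.]
pin_grip [448. 208.  86.] 0.64 [263. 217.]
pin_grip [ 593. -282.   39.] 0.4 [402. 176.]
sleeve0_mid [337. 100.  31.] 0.69 [296. 249.]
sleeve0_mid [ 344. -418.   -5.] 0.64 [440. 245.]
sleeve0_mid [ 426. -260.   35.] 0.61 [397. 222.]
sleeve0_mid [ 574. -469.    3.] 0.54 [452. 182.]
mug [506. 431.  -0.] 0.65 [206. 203.]
power_brick [481.  36. 149.] 0.62 [312. 205.]
power_brick [ 576. -469.    4.] 0.61 [452. 181.]
power_brick [ 348. -419.   -3.] 0.57 [440. 244.]
power_brick [ 428. -404.   33.] 0.23 [437. 221.]
marker [ 343. -420.   -3.] 0.68 [440. 246.]
battery_pack [350. 438.  -3.] 0.9 [204. 246.]
```

```bash
python3 -c "
import cv2,numpy as np
a=cv2.imread('pics/top0.png')[130:290,180:480]
b=cv2.imread('pics/scene0.png')[130:370,200:460]
cv2.imwrite('pics/t1.png',cv2.resize(a,(800,427),interpolation=2))
cv2.imwrite('pics/s1.png',cv2.resize(b,(650,600),interpolation=2))"
```

```text
(no output)
```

View pics/t1.png

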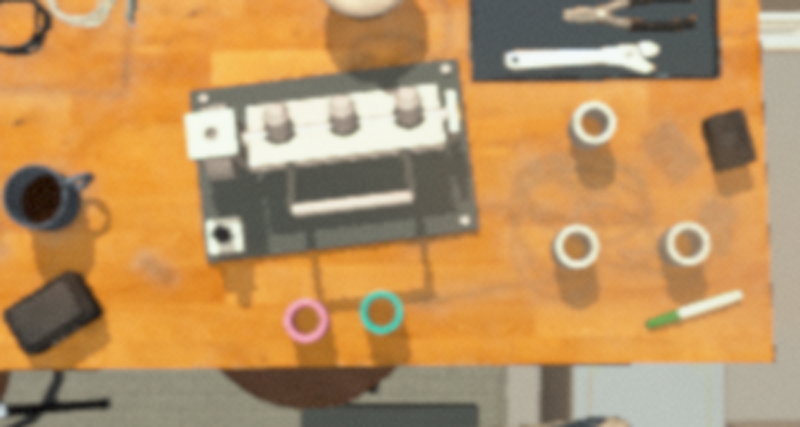

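View pics/s1.png

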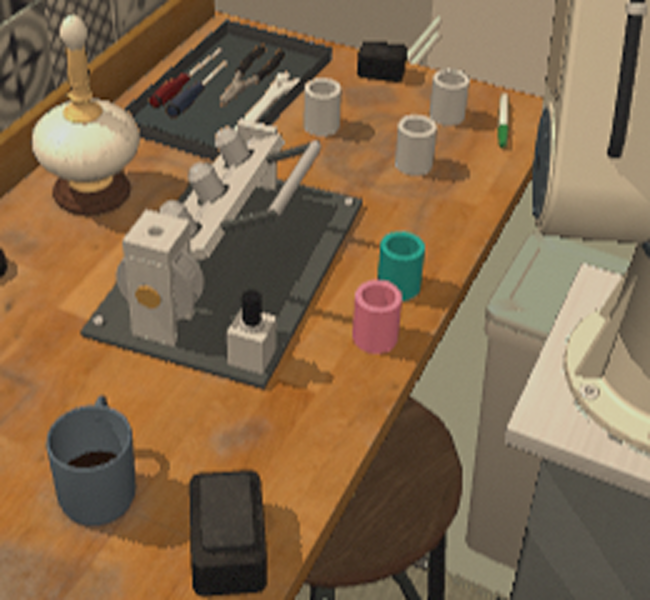

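The top view shows three aluminium sleeves on the right at about (594,-282), (427,-259) and (428,-402). The turquoise and pink look-alikes are in front of the jig. The pin is in the park block, and the cradle is at about 0.5 rad. Next I align the tool with the jig and move above the bar.

Emit:
jog_arm(moves=[0, 0, -0.005, 0, 0, -9.55, -1, 0, 0, -0.005, 0, 0, -9.55, -1, 0, 0, -0.005, 0, 0, -9.55, -1, 0, 0, -0.005, 0, 0, -9.55, -1, 0, 0, -0.005, 0, 0, -9.55, -1, 0, 0, -0.005, 0, 0, -9.55, -1, 0, 0, -0.005, 0, 0, -9.55, -1, 0, 0, -0.005, 0, 0, -9.55, -1])

```text
time: 2.5
tcp_pos: [217.1, -586.0, 254.7]
eef_rot: [-0.0, 0.662, 0.749, 0.0]
ft_force: [-0.5, 0.5, -0.0]
grip_width: 92.1
gripper_force: 0.0
```

Emit:
jog_arm(moves=[0.036, 0.02, 0, 0, 0, 0, -1, 0.036, 0.02, 0, 0, 0, 0, -1, 0.036, 0.02, 0, 0, 0, 0, -1, 0.036, 0.02, 0, 0, 0, 0, -1, 0.036, 0.02, 0, 0, 0, 0, -1, 0.036, 0.02, 0, 0, 0, 0, -1, 0.036, 0.02, 0, 0, 0, 0, -1, 0.036, 0.02, 0, 0, 0, 0, -1])

```text
time: 3.5
tcp_pos: [342.7, -280.1, 254.8]
eef_rot: [0.0, 0.664, 0.747, 0.0]
ft_force: [1.1, -0.4, -0.1]
grip_width: 91.5
gripper_force: 0.0
```

Emit:
jog_arm(moves=[0.036, 0.02, 0, 0, 0, 0, -1, 0.036, 0.02, 0, 0, 0, 0, -1, 0.036, 0.02, 0, 0, 0, 0, -1, 0.036, 0.02, 0, 0, 0, 0, -1, 0.036, 0.02, 0, 0, 0, 0, -1, 0.036, 0.02, 0, 0, 0, 0, -1, 0.036, 0.02, 0, 0, 0, 0, -1, 0, 0, 0, 0, 0, 0, -1])

```text
time: 4.5
tcp_pos: [452.5, -12.7, 254.7]
eef_rot: [0.0, 0.663, 0.748, 0.0]
ft_force: [0.2, 0.7, -0.3]
grip_width: 91.9
gripper_force: 0.0
```

```bash
cat > fit.py <<'E'
from h import *
from scipy.optimize import least_squares
def jigfit(cams,theta0=0.0,verbose=True):
    obs=[]
    for c in cams:
        p=grab_frame(c)
        for n in ['jig','bridge_mouth','park_mouth','pull_bar','seat1']:
            for d in pinpoint(p,n)[:4]:
                if d['conf']>.3: obs.append((c,n,np.array(d['point'])))
    def model(n,q):
        x,y,a,t=q; r=np.array([[np.cos(a),-np.sin(a)],[np.sin(a),np.cos(a)]])
        w=lambda l:[np.r_[r@v[:2]+[x,y],v[2]] for v in np.array(l,float)]
        s,c=np.sin(t),np.cos(t)
        if n=='jig':return w([[0,0,0]])
        if n=='bridge_mouth':return w([[0,165,160]])
        if n=='pull_bar':return w([[-125*c,0,85+125*s]])
        if n=='seat1':return w([[43*s,k,85+43*c] for k in(-85,0,85)])
        return []
    def res(q,out=False):
        r=[]
        for c,n,o in obs:
            m=model(n,q)
            if not m: continue
            d=min((o-v for v in m),key=np.linalg.norm)
            if out:
                if np.linalg.norm(d)<40: print(c,n,np.round(d,1))
            r+=list(np.clip(d,-40,40))
        return np.array(r)
    s=least_squares(res,[585,47,.115,theta0],loss='soft_l1',f_scale=4,x_scale=[1,1,.01,.01])
    if verbose: res(s.x,True)
    print('jig',np.round(s.x,3)); return s.x
E
python3 - <<'E'
from fit import *
jigfit(['scene','top','wrist','scene','top','wrist'],.52)
p=snap('wrist','w0.png')
for n in ['pin_grip','park_mouth','sleeve0_mid']:
    print(n,[(np.round(d['point']),round(d['conf'],2)) for d in pinpoint(p,n)])
E
```

```text
scene jig [-2.   2.3 -1. ]
scene bridge_mouth [ 0.6 -3.   1.5]
scene pull_bar [-3.7 -2.5 -0.5]
scene seat1 [-2.4  0.4 -0.3]
scene seat1 [ 0.   2.3 -0.2]
top jig [-3.2  2.   0.7]
top bridge_mouth [-0.7  2.1 -3. ]
top seat1 [ 0.6  1.3 -0.4]
top seat1 [ 4.3 -2.1  0.4]
top seat1 [ 0.5  3.2 -1.7]
wrist jig [ 3.2 -2.8  1.2]
wrist pull_bar [ 4.6  2.1 -0.5]
wrist seat1 [-1.1 -0.8 -3.2]
wrist seat1 [ 4.5 -2.3  1.1]
wrist seat1 [5.7 1.2 1.1]
scene jig [-1.8  0.4 -2.4]
scene bridge_mouth [ 0.8 -4.6 -0.1]
scene pull_bar [-1.9  0.4 -0. ]
scene seat1 [-3.5 -2.4 -0.8]
scene seat1 [-0.6  1.  -1.7]
scene seat1 [ 0.5 -0.2  0.2]
top jig [-4.1  0.9  3. ]
top bridge_mouth [-1.5  1.9 -2. ]
top seat1 [ 2.6 -0.7  0.5]
top seat1 [0.2 0.1 0.9]
top seat1 [ 1.3  2.8 -1.1]
wrist jig [3.4 0.3 3.6]
wrist pull_bar [ 1.6 -1.8  3. ]
wrist seat1 [ 4.1 -2.1  0.8]
wrist seat1 [-4.  -0.7 -2.3]
jig [5.85624e+02 4.52810e+01 1.19000e-01 5.21000e-01]
pin_grip []
park_mouth [(array([450., 206.,  60.]), 0.81), (array([600., 131., 122.]), 0.28)]
sleeve0_mid [(array([338., 103.,  31.]), 0.87), (array([ 429., -256.,   33.]), 0.64)]
```

View pics/w0.png

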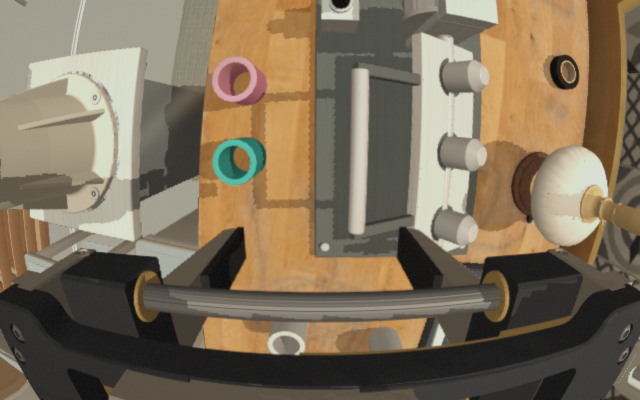

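```bash
cat > jig.py <<'E'
from h import *
J=(585.6,45.3,.119)
def W(v):  # jig -> world
    c,s=np.cos(J[2]),np.sin(J[2]); return np.array([J[0]+c*v[0]-s*v[1],J[1]+s*v[0]+c*v[1],v[2]])
def L(v):  # world -> jig
    c,s=np.cos(J[2]),np.sin(J[2]); d=np.array(v)-[J[0],J[1],0]; return np.array([c*d[0]+s*d[1],-s*d[0]+c*d[1],d[2]])
def mv(P,label=''): # world TCP target -> tool-frame shift
    s=sense(); q=s['eef_rot']; r=R.from_quat([*q[1:],q[0]])
    print(label,'tool shift mm',np.round(r.inv().apply(np.array(P)-s['tcp_pos']),1),'jig tcp',np.round(L(s['tcp_pos']),1))
E
python3 - <<'E'
from jig import *
mv(W([-108.4,0,128]),'bar')
E
```

```text
bar tool shift mm [ 43.7  31.5 126.6] jig tcp [-140.   -43.6  254.6]
```

Emit:
jog_arm(moves=[0.022, 0.016, 0, 0, 0, 0, -1, 0.022, 0.0155, 0, 0, 0, 0, -1, 0, 0, 0.032, 0, 0, 0, -1, 0, 0, 0.032, 0, 0, 0, -1, 0, 0, 0.032, 0, 0, 0, -1, 0, 0, 0.031, 0, 0, 0, -1, 0, 0, 0, 0, 0, 0, 1, 0, 0, 0, 0, 0, 0, 1])

```text
time: 7.5
tcp_pos: [478.6, 32.8, 128.5]
eef_rot: [0.0, 0.664, 0.747, 0.0]
ft_force: [0.6, -0.1, 0.7]
grip_width: 73.5
gripper_force: 0.0
```

Emit:
jog_arm(moves=[0, 0, 0, 0, 0, 0, 1, 0, 0, 0, 0, 0, 0, 1, 0, 0, 0, 0, 0, 0, 1, 0, 0, 0, 0, 0, 0, 1])

```text
time: 8.0
tcp_pos: [478.0, 32.8, 127.8]
eef_rot: [0.0, 0.664, 0.747, 0.0]
ft_force: [1.3, 0.4, 0.1]
grip_width: 33.9
gripper_force: 0.0
```

Run:
```python
from jig import *
s=sense();print(s['grip_width'],s['gripper_force'],s['ft_force'],L(s['tcp_pos']))
for t in [.4,.3,.2,.1,0]: mv(W([-125*np.cos(t),0,85+125*np.sin(t)-19]),t)
```

```text
33.93628757136283 0.0 [1.3254165  0.39291686 0.09877204] [-108.32721406    0.31452585  127.7953353 ]
0.4 tool shift mm [-0.3 -6.8 13.1] jig tcp [-108.3    0.3  127.8]
0.3 tool shift mm [ -0.3 -11.1  24.9] jig tcp [-108.3    0.3  127.8]
0.2 tool shift mm [ -0.3 -14.2  37. ] jig tcp [-108.3    0.3  127.8]
0.1 tool shift mm [ -0.3 -16.1  49.3] jig tcp [-108.3    0.3  127.8]
0 tool shift mm [ -0.3 -16.7  61.8] jig tcp [-108.3    0.3  127.8]
```

Emit:
jog_arm(moves=[0, 0, 0, 0, 0, 0, 1, 0, 0, 0, 0, 0, 0, 1, 0, 0, 0, 0, 0, 0, 1, 0, 0, 0, 0, 0, 0, 1, 0, 0, 0, 0, 0, 0, 1])

```text
time: 8.62
tcp_pos: [480.0, 33.0, 127.9]
eef_rot: [0.001, 0.664, 0.747, 0.001]
ft_force: [6.6, 1.1, -5.2]
grip_width: 15.1
gripper_force: 30.0
```

Emit:
jog_arm(moves=[0, -0.0035, 0.0065, 0, 0, 0, 1, 0, -0.0033, 0.0065, 0, 0, 0, 1, 0, -0.0022, 0.006, 0, 0, 0, 1, 0, -0.0021, 0.006, 0, 0, 0, 1, 0, -0.0016, 0.006, 0, 0, 0, 1, 0, -0.0015, 0.006, 0, 0, 0, 1, 0, -0.001, 0.006, 0, 0, 0, 1, 0, -0.0009, 0.006, 0, 0, 0, 1])

```text
time: 9.62
tcp_pos: [463.7, 31.2, 79.0]
eef_rot: [0.001, 0.664, 0.747, 0.002]
ft_force: [4.9, 2.5, 4.8]
grip_width: 15.1
gripper_force: 30.0
```

Emit:
jog_arm(moves=[0, -0.0003, 0.0065, 0, 0, 0, 1, 0, -0.0003, 0.0063, 0, 0, 0, 1, 0, 0, 0, 0, 0, 0, 1, 0, 0, 0, 0, 0, 0, 1])

```text
time: 10.12
tcp_pos: [462.6, 31.1, 65.8]
eef_rot: [0.001, 0.664, 0.747, 0.001]
ft_force: [5.2, 2.7, -2.0]
grip_width: 15.0
gripper_force: 30.0
```

Run:
```python
from fit import *
from jig import *
s=sense();print(s['grip_width'],s['ft_force'],L(s['tcp_pos']))
jigfit(['scene','top','scene','top'],0.0,False)
```

```text
15.027424459974439 [ 5.21411664  2.67070702 -2.00159996] [-123.78646031    0.4512174    65.75339575]
jig [5.86225e+02 4.59410e+01 1.23000e-01 3.40000e-02]
```

Emit:
jog_arm(moves=[0, 0, 0, 0, 0, 0, 0, 0, 0, 0, 0, 0, 0, 0, 0, 0, 0, 0, 0, 0, -1, 0, 0, 0, 0, 0, 0, -1, 0, 0, 0, 0, 0, 0, -1, 0, 0, 0, 0, 0, 0, -1, 0, 0, -0.02, 0, 0, 0, -1, 0, 0, -0.04, 0, 0, 0, -1])

```text
time: 12.32
tcp_pos: [460.0, 30.7, 125.3]
eef_rot: [-0.001, 0.664, 0.747, -0.001]
ft_force: [0.5, 0.1, 0.1]
grip_width: 91.6
gripper_force: 0.0
```

Emit:
jog_arm(moves=[0, 0, -0.04, 0, 0, 0, -1, 0, 0, -0.04, 0, 0, 0, -1, 0, 0, -0.04, 0, 0, 0, -1, 0.03, 0, 0, 0, 0, 0, -1, 0.03, 0, 0, 0, 0, 0, -1, 0.03, 0, 0, 0, 0, 0, -1])

```text
time: 13.08
tcp_pos: [450.6, 121.0, 246.0]
eef_rot: [0.0, 0.665, 0.747, 0.0]
ft_force: [0.0, 0.1, 0.7]
grip_width: 91.7
gripper_force: 0.0
```

```bash
cat > pin.py <<'E'
from fit import *
from jig import *
s=sense();print(s['grip_width'],s['ft_force'],L(s['tcp_pos']))
acc={}
for c in ['scene','top','wrist']*2:
    p=grab_frame(c)
    for n in ['pin_grip','pin_shoulder','park_mouth','bridge_mouth']:
        for d in pinpoint(p,n):
            if d['conf']>.3 and np.linalg.norm(np.array(d['point'][:2])-(W([0,165,0])[:2] if n[0]=='b' else [450,206]))<25: acc.setdefault(n,[]).append(d['point']); print(c,n,np.round(d['point'],1))
for n in acc: print(n,np.round(np.mean(acc[n],0),1),'jig',np.round(L(np.mean(acc[n],0)),1))
jigfit(['scene','top','wrist','wrist'],0.0,False)
E
python3 pin.py
```

```text
91.68777029270231 [0.02260286 0.1170211  0.68683392] [-125.1011885    91.17016333  245.95289511]
scene pin_grip [447.2 203.2  89.4]
scene pin_shoulder [448.2 207.   65. ]
scene park_mouth [451.8 207.6  65.2]
scene park_mouth [446.2 203.5  89.3]
scene bridge_mouth [567.6 208.3 159.3]
top park_mouth [447.6 207.5  65.7]
top bridge_mouth [567.3 209.6 160.1]
wrist pin_grip [449.6 202.1  85. ]
wrist pin_shoulder [447.2 205.1  69.2]
wrist park_mouth [449.6 205.8  63.3]
wrist bridge_mouth [569.  211.7 157. ]
scene pin_grip [450.2 202.9  90.8]
scene pin_shoulder [450.9 203.3  67.4]
scene park_mouth [453.2 206.8  64.7]
top park_mouth [447.9 204.5  63.8]
top bridge_mouth [568.8 212.6 156.3]
wrist pin_grip [445.8 202.   86.9]
wrist pin_shoulder [450.5 205.9  69.1]
wrist pin_shoulder [447.  200.7  89.9]
wrist park_mouth [449.  206.6  63.7]
wrist bridge_mouth [569.1 214.4 158.8]
pin_grip [448.2 202.5  88. ] jig [-117.8  172.4   88. ]
pin_shoulder [448.8 204.4  72.1] jig [-117.   174.2   72.1]
park_mouth [449.3 206.   68. ] jig [-116.2  175.8   68. ]
bridge_mouth [568.4 211.3 158.3] jig [  2.6 166.9 158.3]
jig [5.86751e+02 4.55280e+01 1.09000e-01 2.60000e-02]
```

```bash
sed -i 's/^J=.*/J=(587.0,46.0,.117)/' jig.py
python3 - <<'E'
from jig import *
mv([448.5,204,80],'pin')
E
```

```text
pin tool shift mm [ 83.5   7.6 165.8] jig tcp [-126.6   89.6  245.8]
```

Emit:
jog_arm(moves=[0.042, 0.004, 0, 0, 0, 0, -1, 0.0415, 0.0036, 0, 0, 0, 0, -1, 0, 0, 0.04, 0, 0, 0, -1, 0, 0, 0.04, 0, 0, 0, -1, 0, 0, 0.04, 0, 0, 0, -1, 0, 0, 0.03, 0, 0, 0, -1, 0, 0, 0.0158, 0, 0, 0, -1, 0, 0, 0, 0, 0, 0, 1])

```text
time: 16.77
tcp_pos: [448.2, 203.8, 79.4]
eef_rot: [-0.0, 0.664, 0.747, -0.001]
ft_force: [1.4, -1.0, -0.6]
grip_width: 83.9
gripper_force: 0.0
```

Emit:
jog_arm(moves=[0, 0, 0, 0, 0, 0, 1, 0, 0, 0, 0, 0, 0, 1, 0, 0, 0, 0, 0, 0, 1, 0, 0, 0, 0, 0, 0, 1, 0, 0, 0, 0, 0, 0, 1, 0, 0, 0, 0, 0, 0, 1, 0, 0, 0, 0, 0, 0, 1, 0, 0, 0, 0, 0, 0, 1])

```text
time: 17.77
tcp_pos: [448.5, 204.0, 80.0]
eef_rot: [-0.0, 0.664, 0.747, -0.0]
ft_force: [-0.3, -0.3, 0.5]
grip_width: 21.2
gripper_force: 30.0
```

Run:
```python
from jig import *
s=sense();print(s['time'],s['tcp_pos'],s['grip_width'],s['gripper_force'],s['ft_force'])
for i in range(2):
    p=snap('wrist','w1.png'); rep(p,['pin_grip','pin_shoulder'])
```

```text
17.775 [448.54973504 203.96933048  79.99972127] 21.182673849322732 30.000160932540894 [-0.29162694 -0.3363714   0.45665783]
pin_grip [446. 203.  86.] 0.62 [318. 247.]
pin_shoulder [449. 204.  69.] 0.94 [323. 235.]
pin_grip [445. 202.  89.] 0.8 [317. 249.]
pin_shoulder [450. 207.  70.] 0.71 [325. 232.]
```

View pics/w1.png

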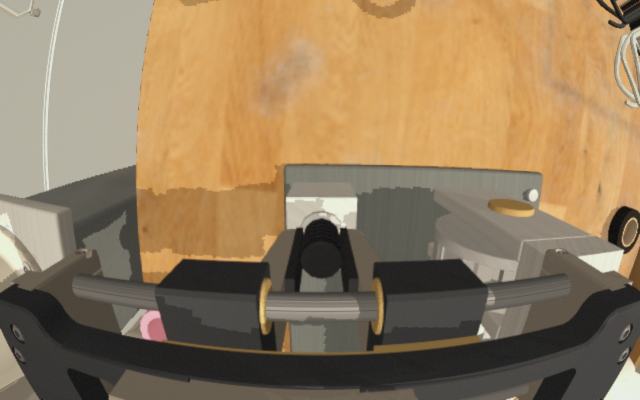

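Emit:
jog_arm(moves=[0, 0, -0.02, 0, 0, 0, 1, 0, 0, -0.03, 0, 0, 0, 1, 0, 0, -0.03, 0, 0, 0, 1, 0, 0, -0.03, 0, 0, 0, 1, 0, 0, -0.03, 0, 0, 0, 1, 0, 0, -0.03, 0, 0, 0, 1, 0, 0, 0, 0, 0, 0, 1])

```text
time: 18.95
tcp_pos: [449.7, 204.5, 251.7]
eef_rot: [0.001, 0.664, 0.747, 0.002]
ft_force: [0.2, 0.3, 0.0]
grip_width: 21.2
gripper_force: 30.0
```

Run:
```python
from jig import *
s=sense();print(s['time'],s['tcp_pos'],s['grip_width'],s['gripper_force'],s['ft_force'])
for c in ['scene','top','wrist','scene','top','wrist']:
    print(c,s['tcp_pos'].round() if hasattr(s['tcp_pos'],'round') else ''); p=grab_frame(c); rep(p,['pin_grip','pin_shoulder','bridge_mouth'])
mv([*W([0,165,0])[:2],240],'bridge')
```

```text
18.95 [449.7171799  204.48777868 251.69813462] 21.229697149421835 29.999735355377197 [0.1933292  0.33891668 0.00519754]
scene [450. 204. 252.]
pin_grip [451. 203. 260.] 0.66 [299. 204.]
pin_shoulder [451. 207. 239.] 0.58 [299. 212.]
bridge_mouth [568. 208. 161.] 0.92 [263. 222.]
top [450. 204. 252.]
bridge_mouth [568. 212. 161.] 0.62 [259. 179.]
bridge_mouth [596. -38. 125.] 0.34 [334. 172.]
wrist [450. 204. 252.]
pin_grip [446. 202. 259.] 0.86 [319. 250.]
pin_shoulder [448. 204. 239.] 0.93 [322. 234.]
bridge_mouth [570. 212. 160.] 0.6 [464. 210.]
scene [450. 204. 252.]
pin_grip [448. 203. 258.] 0.66 [300. 205.]
pin_shoulder [449. 205. 236.] 0.64 [300. 212.]
pin_shoulder [601. -36. 127.] 0.35 [294. 185.]
bridge_mouth [568. 209. 162.] 0.8 [262. 222.]
bridge_mouth [576. 132. 126.] 0.22 [274. 216.]
top [450. 204. 252.]
pin_shoulder [447. 209.  64.] 0.73 [264. 218.]
pin_shoulder [602. -37. 124.] 0.64 [333. 170.]
bridge_mouth [569. 211. 159.] 0.7 [259. 179.]
wrist [450. 204. 252.]
pin_grip [447. 204. 257.] 0.84 [320. 246.]
pin_shoulder [448. 207. 240.] 0.74 [322. 231.]
bridge tool shift mm [ -8.1 119.   10. ] jig tcp [-119.   173.1  250. ]
```

Emit:
jog_arm(moves=[-0.002, 0.03, 0, 0, 0, 0, 1, -0.002, 0.03, 0, 0, 0, 0, 1, -0.002, 0.03, 0, 0, 0, 0, 1, -0.002, 0.0298, 0, 0, 0, 0, 1, 0, 0, 0.02, 0, 0, 0, 1, 0, 0, 0.012, 0, 0, 0, 1, 0, 0, 0.006, 0, 0, 0, 1, 0, 0, 0, 0, 0, 0, 1])

```text
time: 21.15
tcp_pos: [568.2, 209.6, 211.7]
eef_rot: [0.0, 0.664, 0.747, -0.001]
ft_force: [0.7, -2.1, -1.3]
grip_width: 21.6
gripper_force: 30.0
```

Emit:
jog_arm(moves=[0, 0, 0.005, 0, 0, 0, 1, 0, 0, 0.005, 0, 0, 0, 1, 0, 0, 0.005, 0, 0, 0, 1])

```text
time: 21.52
tcp_pos: [568.6, 209.8, 197.0]
eef_rot: [0.0, 0.664, 0.747, 0.0]
ft_force: [0.5, -4.3, 2.3]
grip_width: 21.4
gripper_force: 30.0
```

Emit:
jog_arm(moves=[0, 0, 0.005, 0, 0, 0, 1, 0, 0, 0.005, 0, 0, 0, 1, 0, 0, 0.004, 0, 0, 0, 1, 0, 0, 0.003, 0, 0, 0, 1, 0, 0, 0, 0, 0, 0, 1])

```text
time: 22.15
tcp_pos: [568.6, 209.7, 179.5]
eef_rot: [0.0, 0.664, 0.747, -0.0]
ft_force: [1.5, -5.6, -2.1]
grip_width: 21.5
gripper_force: 30.0
```

Emit:
jog_arm(moves=[-0.0012, 0, 0.002, 0, 0, 0, 1, 0, 0, 0.002, 0, 0, 0, 1, 0, 0, 0.001, 0, 0, 0, 1, 0, 0, 0, 0, 0, 0, 1])

```text
time: 22.65
tcp_pos: [568.8, 209.1, 176.0]
eef_rot: [0.0, 0.664, 0.747, 0.0]
ft_force: [-2.0, -4.2, 8.6]
grip_width: 21.2
gripper_force: 30.0
```

Emit:
jog_arm(moves=[0, 0, 0.002, 0, 0, 0, 1, 0, 0, 0.001, 0, 0, 0, 1, 0, 0, 0, 0, 0, 0, 1])

```text
time: 23.02
tcp_pos: [568.9, 209.2, 175.8]
eef_rot: [0.0, 0.664, 0.747, 0.001]
ft_force: [-10.3, -7.0, 33.2]
grip_width: 21.4
gripper_force: 30.0
```

Run:
```python
from fit import *
s=sense();print(s['time'],s['tcp_pos'],s['ft_force'])
p=snap('wrist','w2.png'); rep(p,['pin_shoulder','bridge_mouth'])
p=snap('scene','s2.png'); rep(p,['pin_shoulder','bridge_mouth'])
cv2.imwrite('pics/c2.png',np.hstack([cv2.resize(cv2.imread('pics/w2.png')[150:300,220:520],(400,400)),cv2.resize(p['img'][160:280,210:330],(400,400),interpolation=2)]))
```

```text
23.025 [568.8824145  209.16919705 175.80275863] [-10.28203468  -7.04859119  33.2240304 ]
pin_shoulder [572. 207. 167.] 0.85 [326. 240.]
bridge_mouth [581. 125. 130.] 0.22 [325. 321.]
pin_shoulder [572. 210. 162.] 0.62 [261. 221.]
bridge_mouth [564. 207. 158.] 0.98 [264. 223.]
```

View pics/c2.png

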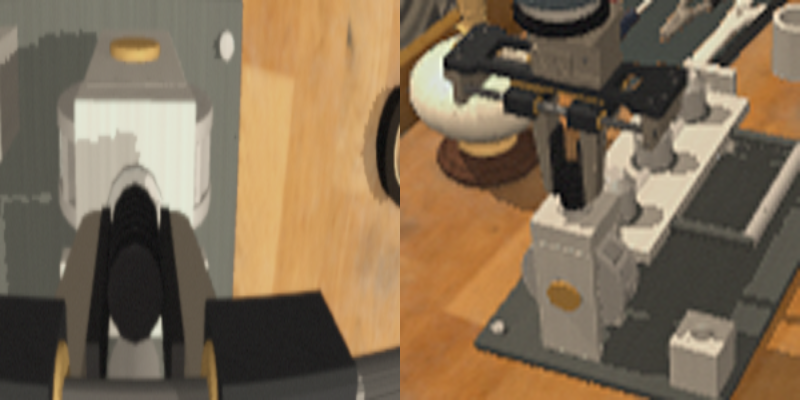

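Pin home: it stops hard at TCP z 175.8 against 176 expected, and the picture shows the shoulder on the bridge. I release it, go up, and head over to the sleeves.

Emit:
jog_arm(moves=[0, 0, -0.003, 0, 0, 0, 1, 0, 0, 0, 0, 0, 0, 0, 0, 0, 0, 0, 0, 0, 0, 0, 0, 0, 0, 0, 0, -0.2, 0, 0, 0, 0, 0, 0, -0.2, 0, 0, 0, 0, 0, 0, -0.2, 0, 0, -0.02, 0, 0, 0, -0.2, 0, 0, -0.03, 0, 0, 0, -0.2])

```text
time: 24.32
tcp_pos: [568.0, 208.6, 224.6]
eef_rot: [-0.001, 0.664, 0.747, -0.001]
ft_force: [0.6, -0.9, 0.1]
grip_width: 55.0
gripper_force: 0.0
```

Emit:
jog_arm(moves=[0, 0, -0.03, 0, 0, 0, -1, 0, 0, -0.03, 0, 0, 0, -1, -0.05, 0, 0, 0, 0, 0, -1, -0.05, 0, 0, 0, 0, 0, -1, -0.05, 0, 0, 0, 0, 0, -1, -0.05, 0, 0, 0, 0, 0, -1, -0.05, 0, 0, 0, 0, 0, -1, -0.05, 0, 0, 0, 0, 0, -1])

```text
time: 25.32
tcp_pos: [603.8, -90.7, 285.1]
eef_rot: [0.0, 0.664, 0.747, 0.0]
ft_force: [0.8, -0.1, 0.1]
grip_width: 91.9
gripper_force: 0.0
```

```bash
cat > sl.py <<'E'
from fit import *
from jig import *
def sleeves(cams):
    a=[]
    for c in cams:
        p=grab_frame(c)
        for d in pinpoint(p,'sleeve0_mid'):
            q=np.array(d['point'])
            if d['conf']>.3 and 20<q[2]<50 and q[1]<-150: a.append((c,q))
    G=[]
    for c,q in a:
        for g in G:
            if np.linalg.norm(np.mean([v for _,v in g],0)-q)<40: g.append((c,q)); break
        else: G.append([(c,q)])
    for g in G: print('sleeve',np.round(np.mean([v for _,v in g],0),1),len(g),[(c,*np.round(v).astype(int)) for c,v in g])
if __name__=='__main__':
    s=sense();print(s['time'],s['tcp_pos'],L(s['tcp_pos']))
    sleeves(['scene','top','wrist']*3)
    jigfit(['scene','top','wrist']*3,0.0,False)
    acc=[]
    for c in ['wrist','scene','top']:
        p=snap(c,c+'3.png'); rep(p,['pin_shoulder','bridge_mouth'])
E
python3 sl.py
```

```text
25.325 [603.80064547 -90.6766114  285.0865057 ] [   0.73107991 -137.7033889   285.0865057 ]
sleeve [ 423.6 -286.5   36.2] 6 [('scene', np.int64(425), np.int64(-286), np.int64(39)), ('top', np.int64(424), np.int64(-284), np.int64(34)), ('scene', np.int64(424), np.int64(-287), np.int64(38)), ('top', np.int64(423), np.int64(-288), np.int64(34)), ('scene', np.int64(424), np.int64(-286), np.int64(38)), ('top', np.int64(423), np.int64(-288), np.int64(35))]
jig [5.86413e+02 4.56580e+01 1.21000e-01 3.20000e-02]
pin_shoulder [569. 210. 164.] 0.61 [262. 221.]
bridge_mouth [564. 207. 161.] 0.66 [264. 222.]
pin_shoulder [572. 209. 162.] 0.43 [260. 178.]
bridge_mouth [567. 211. 157.] 0.88 [259. 180.]
```

View pics/wrist3.png

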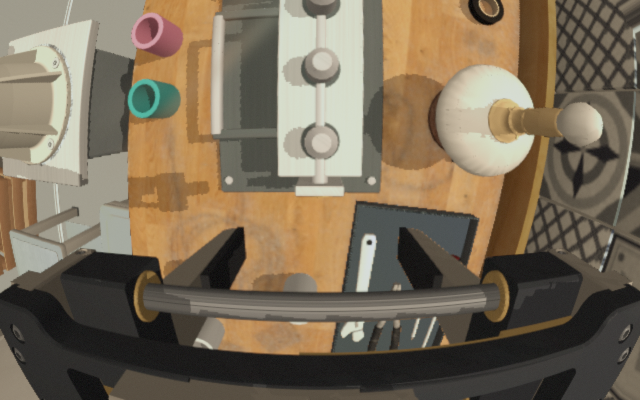

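Emit:
jog_arm(moves=[-0.048, -0.018, 0, 0, 0, 0, -1, -0.048, -0.018, 0, 0, 0, 0, -1, -0.048, -0.018, 0, 0, 0, 0, -1, -0.048, -0.018, 0, 0, 0, 0, -1, -0.048, -0.018, 0, 0, 0, 0, -1, -0.048, -0.018, 0, 0, 0, 0, -1, -0.048, -0.018, 0, 0, 0, 0, -1, -0.048, -0.018, 0, 0, 0, 0, -1])

```text
time: 30.38
tcp_pos: [505.2, -488.9, 285.0]
eef_rot: [0.0, 0.664, 0.747, 0.0]
ft_force: [0.2, 0.1, 0.8]
grip_width: 92.0
gripper_force: 0.0
```

Run:
```python
from sl import *
s=sense();print(s['time'],s['tcp_pos'])
sleeves(['scene','top','wrist','wrist','wrist'])
p=snap('wrist','w4.png')
p=snap('top','t4.png')
```

```text
30.375 [ 505.18738367 -488.86299357  285.00331046]
sleeve [ 422.8 -284.2   34.4] 5 [('scene', np.int64(422), np.int64(-287), np.int64(40)), ('top', np.int64(420), np.int64(-286), np.int64(33)), ('wrist', np.int64(422), np.int64(-283), np.int64(34)), ('wrist', np.int64(425), np.int64(-281), np.int64(33)), ('wrist', np.int64(425), np.int64(-284), np.int64(33))]
sleeve [ 595.3 -284.4   38.1] 1 [('top', np.int64(595), np.int64(-284), np.int64(38))]
```

View pics/w4.png

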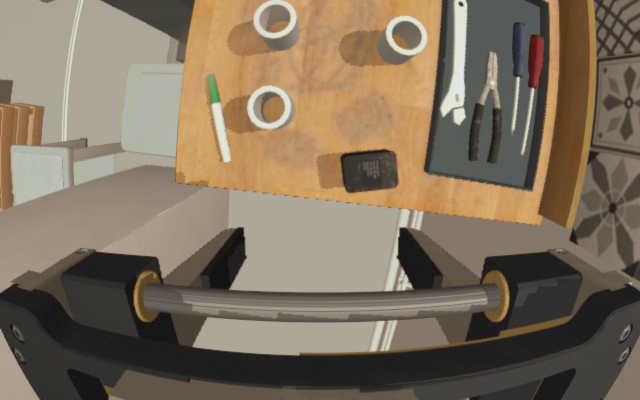

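```bash
cat > ring.py <<'E'
from jig import *
def ray(p,uv):
    f=200/np.tan(np.radians(p['vertical_fov']/2)); d=np.asarray(uv,float)-[p['cx'],p['cy']]
    r=np.linalg.norm(d,axis=-1,keepdims=True); t=r/f
    c=np.concatenate([d/np.maximum(r,1e-9)*np.sin(t),np.cos(t)],-1)
    V=p['view']; return -V[:3,:3].T@V[:3,3], c@V[:3,:3]
def plane(p,uv,z):
    o,d=ray(p,uv); return (o+d*((z-o[2])/d[:,2:3]))[:,:2]
def ring(p,guess,z=70,ri=20,ro=28):
    """centre of a bright rim annulus at height z near guess: best mean brightness inside minus around"""
    g=cv2.cvtColor(p['img'],cv2.COLOR_BGR2HSV).astype(float); w=g[...,2]-1.2*g[...,1]
    f=200/np.tan(np.radians(p['vertical_fov']/2)); V=p['view']
    def pix(X):
        c=X@V[:3,:3].T+V[:3,3]; r=np.linalg.norm(c[:,:2],axis=1); t=np.arctan2(r,c[:,2])
        return np.array([p['cx'],p['cy']])+c[:,:2]/r[:,None]*(f*t)[:,None]
    a=np.linspace(0,2*np.pi,72,endpoint=False); u=np.c_[np.cos(a),np.sin(a)]
    def samp(c,r):
        q=pix(np.c_[np.array(c)+r*u,np.full(72,z)]).astype(np.float32)
        return cv2.remap(w.astype(np.float32),q[:,:1],q[:,1:],1).mean()
    sc=lambda c:samp(c,22)+samp(c,24)+samp(c,26)-samp(c,16)-samp(c,31)*2
    best=np.array(guess,float)
    for st in (4,1,.5):
        gr=[best+st*np.array([i,j]) for i in range(-6,7) for j in range(-6,7)]
        best=max(gr,key=sc)
    return best,sc(best)
E
python3 - <<'E'
from ring import *
s=sense();print(s['tcp_pos'])
p=grab_frame('wrist')
print(plane(p,[[277,21],[406,37],[270,107]],70))
for g in plane(p,[[277,21],[406,37],[270,107]],70): print(ring(p,g))
mv([424,-286,120])
E
```

```text
[ 506.16662889 -486.55321046  285.24576837]
[[ 426.40781259 -290.81479956]
 [ 590.48441623 -289.61899116]
 [ 431.82180036 -403.71810466]]
(array([ 422.90781259, -286.81479956]), np.float32(449.65005))
(array([ 590.98441623, -285.61899116]), np.float32(463.9362))
(array([ 430.32180036, -403.21810466]), np.float32(474.74817))
 tool shift mm [209.  -57.9 165.2] jig tcp [-142.5 -519.6  285.2]
```

Run:
```python
from jig import *
mv([429.5,-403,34])
```

```text
tool shift mm [ 92.2 -66.2 251.2] jig tcp [-142.5 -519.6  285.2]
```

Emit:
jog_arm(moves=[0.0305, -0.022, 0, 0, 0, 0, -1, 0.0305, -0.022, 0, 0, 0, 0, -1, 0.0312, -0.0222, 0, 0, 0, 0, -1, 0, 0, 0.05, 0, 0, 0, -1, 0, 0, 0.05, 0, 0, 0, -1, 0, 0, 0.04, 0, 0, 0, -1, 0, 0, 0.03, 0, 0, 0, -1, 0, 0, 0, 0, 0, 0, -1])

```text
time: 32.02
tcp_pos: [428.1, -402.2, 113.1]
eef_rot: [-0.002, 0.664, 0.747, 0.0]
ft_force: [0.7, 0.6, 0.5]
grip_width: 91.7
gripper_force: 0.0
```

Run:
```python
from ring import *
from sl import sleeves
p=snap('wrist','w5.png')
sleeves(['wrist','wrist'])
print(ring(p,[429.5,-403]))
mv([429.5,-403,34])
```

```text
sleeve [ 422.7 -281.9   34. ] 2 [('wrist', np.int64(421), np.int64(-282), np.int64(35)), ('wrist', np.int64(424), np.int64(-282), np.int64(33))]
(array([ 429.5, -403. ]), np.float32(429.82706))
 tool shift mm [ 1.4 -0.5 82.7] jig tcp [-208.4 -428.8  116.7]
```

View pics/w5.png

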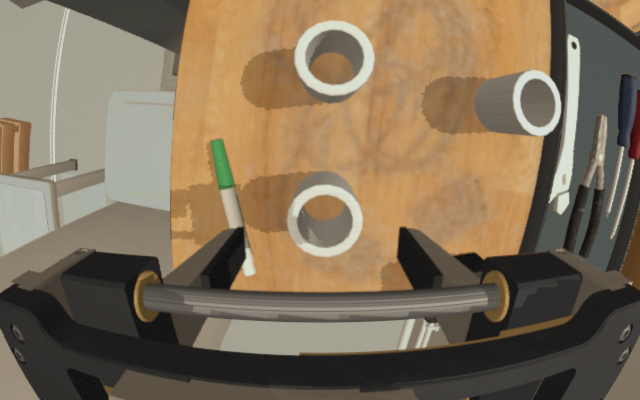

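Emit:
jog_arm(moves=[0.0014, -0.0005, 0.03, 0, 0, 0, -1, 0, 0, 0.03, 0, 0, 0, -1, 0, 0, 0.0225, 0, 0, 0, -1, 0, 0, 0, 0, 0, 0, 1, 0, 0, 0, 0, 0, 0, 1, 0, 0, 0, 0, 0, 0, 1, 0, 0, 0, 0, 0, 0, 1, 0, 0, 0, 0, 0, 0, 1])

```text
time: 33.28
tcp_pos: [429.1, -402.7, 33.5]
eef_rot: [0.001, 0.664, 0.747, 0.0]
ft_force: [-1.1, 0.8, 6.5]
grip_width: 55.9
gripper_force: 30.0
```

Emit:
jog_arm(moves=[0, 0, 0, 0, 0, 0, 1, 0, 0, 0, 0, 0, 0, 1])

```text
time: 33.52
tcp_pos: [429.1, -402.6, 33.5]
eef_rot: [0.001, 0.664, 0.747, 0.0]
ft_force: [0.5, -0.4, 7.1]
grip_width: 55.6
gripper_force: 30.0
```

Run:
```python
from ring import *
s=sense();print(s['tcp_pos'],s['grip_width'],s['gripper_force'],s['ft_force'])
for i in range(2):
  p=grab_frame('wrist'); print(ring(p,s['tcp_pos'][:2]))
mv([s['tcp_pos'][0],s['tcp_pos'][1],190])
```

```text
[ 429.14482614 -402.61503455   33.54710858] 55.61528920350829 30.002107936888933 [ 0.50583247 -0.41484516  7.06607219]
(array([ 428.14482614, -403.11503455]), np.float32(256.82672))
(array([ 428.14482614, -403.11503455]), np.float32(254.78284))
 tool shift mm [  -0.2    0.2 -156.5] jig tcp [-209.1 -427.2   33.5]
```

Emit:
jog_arm(moves=[0, 0, -0.015, 0, 0, 0, 1, 0, 0, -0.03, 0, 0, 0, 1, 0, 0, -0.04, 0, 0, 0, 1, 0, 0, -0.04, 0, 0, 0, 1, 0, 0, -0.04, 0, 0, 0, 1, 0.025, 0.04, 0, 0, 0, 0, 1, 0.04, 0.04, 0, 0, 0, 0, 1, 0.04, 0.04, 0, 0, 0, 0, 1])

```text
time: 34.62
tcp_pos: [536.0, -282.6, 198.5]
eef_rot: [0.0, 0.665, 0.747, 0.0]
ft_force: [0.4, -0.3, -1.6]
grip_width: 55.9
gripper_force: 30.0
```

Emit:
jog_arm(moves=[0.04, 0.04, 0, 0, 0, 0, 1, 0.04, 0.04, 0, 0, 0, 0, 1, 0.04, 0.01, 0, 0, 0, 0, 1, 0, 0, 0, 0, 0, 0, 1])

```text
time: 35.12
tcp_pos: [610.9, -151.3, 198.0]
eef_rot: [-0.0, 0.663, 0.749, 0.0]
ft_force: [0.0, -0.5, -1.7]
grip_width: 55.7
gripper_force: 30.0
```

Run:
```python
from ring import *
s=sense();print(s['time'],s['tcp_pos'],s['grip_width'],s['ft_force'],L(s['tcp_pos']))
for i in range(3):
  p=snap('wrist','w6.png')
  for n in ['seat1']:
    for d in pinpoint(p,n): print(np.round(d['point']),'jig',np.round(L(d['point']),1),d['conf'])
print(ring(p,s['tcp_pos'][:2],s['tcp_pos'][2]-33.5+70))
```

```text
35.125 [ 610.85569465 -151.26383695  197.98067824] 55.68982699155695 [ 0.02678865 -0.52082554 -1.68755106] [   0.66535229 -198.69995682  197.98067824]
[602. -40. 127.] jig [  4.6 -86.8 127.1] 0.96
[601. -40. 128.] jig [  4.2 -87.5 127.9] 0.6
[602. -42. 129.] jig [  4.3 -89.5 128.6] 0.65
(array([ 609.35569465, -155.26383695]), np.float32(226.44781))
```

View pics/w6.png

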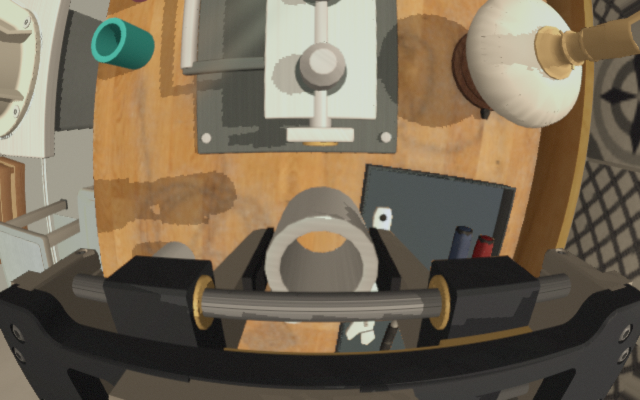

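Run:
```python
from ring import *
p=grab_frame('wrist')
im=p['img'][30:105,270:375]; cv2.imwrite('pics/c6.png',cv2.resize(im,None,fx=7,fy=7,interpolation=cv2.INTER_CUBIC))
for uv in [[326,60],[323,66]]: print(uv,L([*plane(p,[uv],138)[0],138]).round(1))
# overlay predicted circles
f=200/np.tan(np.radians(p['vertical_fov']/2)); V=p['view']
def pix(X):
    c=X@V[:3,:3].T+V[:3,3]; r=np.linalg.norm(c[:,:2],axis=1); t=np.arctan2(r,c[:,2])
    return np.array([p['cx'],p['cy']])+c[:,:2]/r[:,None]*(f*t)[:,None]
a=np.linspace(0,2*np.pi,60); big=cv2.imread('pics/c6.png')
for z,r,col in [(93,18,(0,0,255)),(138,18,(0,255,0))]:
    X=np.array([W([r*np.cos(t),-85+r*np.sin(t),z]) for t in a]); q=(pix(X)-[270,30])*7+3
    cv2.polylines(big,[q.astype(int)],True,col,1)
cv2.imwrite('pics/c6b.png',big)
```

```text
[326, 60] [  2.7 -86.6 138. ]
[323, 66] [  0.4 -91.3 138. ]
```

View pics/c6b.png

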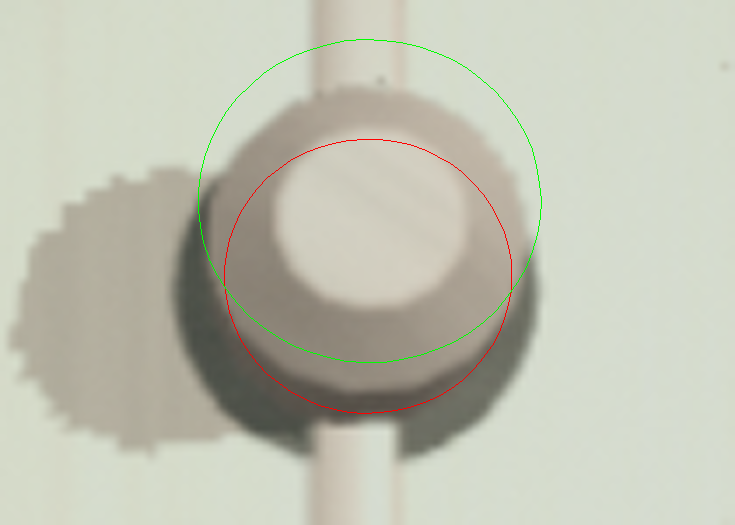

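The spigot top has a wide bevel, and its centre is within 2 mm of the prediction. Placing on the right-hand spigot.

Emit:
jog_arm(moves=[0.03, 0, 0, 0, 0, 0, 1, 0.03, 0, 0, 0, 0, 0, 1, 0.03, 0, 0, 0, 0, 0, 1, 0.023, 0, 0, 0, 0, 0, 1, 0, 0, 0.01, 0, 0, 0, 1, 0, 0, 0.01, 0, 0, 0, 1, 0, 0, 0.01, 0, 0, 0, 1, 0, 0, 0, 0, 0, 0, 1])

```text
time: 36.48
tcp_pos: [596.8, -42.5, 166.1]
eef_rot: [-0.001, 0.665, 0.747, -0.001]
ft_force: [0.1, 0.4, -1.1]
grip_width: 55.7
gripper_force: 30.0
```

Emit:
jog_arm(moves=[0, 0, 0.005, 0, 0, 0, 1, 0, 0, 0.005, 0, 0, 0, 1, 0, 0, 0, 0, 0, 0, 1])

```text
time: 36.85
tcp_pos: [597.4, -41.7, 157.1]
eef_rot: [-0.0, 0.664, 0.747, 0.0]
ft_force: [-0.1, 1.6, -2.2]
grip_width: 55.7
gripper_force: 30.0
```

Emit:
jog_arm(moves=[0.0015, 0, 0.004, 0, 0, 0, 1, 0.001, 0, 0.004, 0, 0, 0, 1, 0, 0, 0.006, 0, 0, 0, 1, 0, 0, 0, 0, 0, 0, 1])

```text
time: 37.35
tcp_pos: [596.7, -39.4, 142.8]
eef_rot: [-0.0, 0.664, 0.747, -0.0]
ft_force: [0.6, 0.8, -1.6]
grip_width: 55.5
gripper_force: 30.0
```

Emit:
jog_arm(moves=[0, 0, 0.006, 0, 0, 0, 1, 0, 0, 0.005, 0, 0, 0, 1, 0, 0, 0.003, 0, 0, 0, 1, 0, 0, 0.002, 0, 0, 0, 1, 0, 0, 0.001, 0, 0, 0, 1, 0, 0, 0.001, 0, 0, 0, 1, 0, 0, 0, 0, 0, 0, 1])

```text
time: 38.22
tcp_pos: [597.1, -39.5, 126.9]
eef_rot: [0.0, 0.664, 0.747, -0.0]
ft_force: [-4.3, -0.1, 11.1]
grip_width: 55.2
gripper_force: 30.0
```

Emit:
jog_arm(moves=[0, 0, -0.001, 0, 0, 0, 0, 0, 0, 0, 0, 0, 0, -0.6, 0, 0, 0, 0, 0, 0, -0.6, 0, 0, 0, 0, 0, 0, -0.6, 0, 0, -0.02, 0, 0, 0, -0.6, 0, 0, -0.03, 0, 0, 0, -0.6, 0, 0, -0.04, 0, 0, 0, -1, 0, 0, 0, 0, 0, 0, -1])

```text
time: 39.22
tcp_pos: [599.2, -39.5, 219.6]
eef_rot: [0.002, 0.664, 0.747, 0.002]
ft_force: [0.5, -0.5, 0.5]
grip_width: 90.9
gripper_force: 0.0
```

Emit:
jog_arm(moves=[-0.0374, -0.0336, 0, 0, 0, 0, -1, -0.0374, -0.0336, 0, 0, 0, 0, -1, -0.0374, -0.0336, 0, 0, 0, 0, -1, -0.0374, -0.0336, 0, 0, 0, 0, -1, -0.0374, -0.0336, 0, 0, 0, 0, -1, -0.0374, -0.0336, 0, 0, 0, 0, -1, 0, 0, 0.03, 0, 0, 0, -1, 0, 0, 0.03, 0, 0, 0, -1])

```text
time: 40.22
tcp_pos: [422.4, -286.4, 155.1]
eef_rot: [-0.0, 0.665, 0.747, 0.0]
ft_force: [0.3, 0.1, -0.0]
grip_width: 91.7
gripper_force: 0.0
```

Run:
```python
from ring import *
s=sense();print(s['time'],s['tcp_pos'])
p=grab_frame('wrist')
b,c=ring(p,[423,-286]); print(b,c); mv([*b,34],'A'); mv([423.5,-285,34])
print(ring(p,[592,-284]))
p=grab_frame('scene'); rep(p,['sleeve0_mid']);p=grab_frame('top'); rep(p,['sleeve0_mid'])
```

```text
40.225 [ 422.44045773 -286.36994382  155.11779797]
[ 422.5 -285.5] 431.25766
A tool shift mm [ -1.5   2.3 117.4] jig tcp [-203.9 -309.   151.4]
 tool shift mm [ -1.1   3.4 117.4] jig tcp [-203.9 -309.   151.4]
(array([ 589.5, -285. ]), np.float32(440.508))
sleeve0_mid [331.  94.  37.] 0.78 [352. 256.]
sleeve0_mid [ 420. -285.   37.] 0.69 [371. 184.]
sleeve0_mid [334. 104.  30.] 0.64 [295. 250.]
sleeve0_mid [ 425. -288.   35.] 0.46 [405. 223.]
```

Emit:
jog_arm(moves=[0, 0.001, 0.04, 0, 0, 0, -1, 0, 0, 0.04, 0, 0, 0, -1, 0, 0, 0.035, 0, 0, 0, -1, 0, 0, 0, 0, 0, 0, -1])

```text
time: 40.98
tcp_pos: [423.6, -285.0, 40.7]
eef_rot: [-0.001, 0.664, 0.748, -0.0]
ft_force: [0.7, 0.4, 1.5]
grip_width: 91.9
gripper_force: 0.0
```

Run:
```python
from ring import *
p=grab_frame('wrist')
print(ring(p,[423,-286])); mv([423,-285.5,34],'A')
```

```text
(array([ 422. , -286.5]), np.float32(238.45682))
A tool shift mm [ 0.4 -1.5  8. ] jig tcp [-200.  -310.5   42. ]
```

Emit:
jog_arm(moves=[0, -0.0005, 0.0075, 0, 0, 0, -1, 0, 0, 0, 0, 0, 0, 1, 0, 0, 0, 0, 0, 0, 1, 0, 0, 0, 0, 0, 0, 1, 0, 0, 0, 0, 0, 0, 1, 0, 0, 0, 0, 0, 0, 1, 0, 0, 0, 0, 0, 0, 1, 0, 0, 0, 0, 0, 0, 1])

```text
time: 42.02
tcp_pos: [423.9, -285.9, 34.2]
eef_rot: [0.0, 0.664, 0.747, 0.0]
ft_force: [-1.3, 0.3, 4.7]
grip_width: 55.4
gripper_force: 30.0
```

Emit:
jog_arm(moves=[0, 0, -0.015, 0, 0, 0, 1, 0, 0, -0.03, 0, 0, 0, 1, 0, 0, -0.04, 0, 0, 0, 1, 0, 0, -0.04, 0, 0, 0, 1, 0, 0, -0.04, 0, 0, 0, 1, 0, 0, -0.027, 0, 0, 0, 1, 0, 0, 0, 0, 0, 0, 1])

```text
time: 42.9
tcp_pos: [424.8, -286.4, 228.4]
eef_rot: [0.002, 0.664, 0.747, 0.0]
ft_force: [0.7, -0.2, -1.3]
grip_width: 55.6
gripper_force: 30.0
```

Emit:
jog_arm(moves=[0.0441, 0.0288, 0, 0, 0, 0, 1, 0.0441, 0.0288, 0, 0, 0, 0, 1, 0.0441, 0.0288, 0, 0, 0, 0, 1, 0.0441, 0.0288, 0, 0, 0, 0, 1, 0.0441, 0.0288, 0, 0, 0, 0, 1, 0.0441, 0.0288, 0, 0, 0, 0, 1, 0.0441, 0.0288, 0, 0, 0, 0, 1, 0, 0, 0, 0, 0, 0, 1])

```text
time: 43.9
tcp_pos: [588.1, 47.3, 224.3]
eef_rot: [-0.001, 0.663, 0.749, -0.0]
ft_force: [0.3, -0.8, -1.1]
grip_width: 55.9
gripper_force: 30.0
```

Emit:
jog_arm(moves=[0, 0, 0, 0, 0, 0, 1])

```text
time: 44.02
tcp_pos: [586.7, 44.1, 224.7]
eef_rot: [-0.001, 0.664, 0.748, -0.001]
ft_force: [0.2, -0.3, -1.4]
grip_width: 55.6
gripper_force: 30.0
```

Run:
```python
from ring import *
mv(W([0,-1,170])); s=sense(); print(s['tcp_pos'],s['grip_width'],s['ft_force'])
```

```text
tool shift mm [ 0.8  0.6 54.7] jig tcp [ -0.5  -1.8 224.7]
[586.73436273  44.12503572 224.67326772] 55.560222092706375 [ 0.15600392 -0.32272073 -1.38821983]
```

Emit:
jog_arm(moves=[0.0005, 0.0005, 0.03, 0, 0, 0, 1, 0, 0, 0.02, 0, 0, 0, 1, 0, 0, 0.008, 0, 0, 0, 1, 0, 0, 0.006, 0, 0, 0, 1, 0, 0, 0.004, 0, 0, 0, 1, 0, 0, 0.004, 0, 0, 0, 1, 0, 0, 0.004, 0, 0, 0, 1, 0, 0, 0, 0, 0, 0, 1])

```text
time: 45.02
tcp_pos: [588.1, 45.0, 149.8]
eef_rot: [-0.0, 0.664, 0.747, -0.0]
ft_force: [0.3, -0.0, -0.9]
grip_width: 55.8
gripper_force: 30.0
```

Emit:
jog_arm(moves=[0, 0, 0.006, 0, 0, 0, 1, 0, 0, 0.006, 0, 0, 0, 1, 0, 0, 0.005, 0, 0, 0, 1, 0, 0, 0.003, 0, 0, 0, 1, 0, 0, 0.002, 0, 0, 0, 1, 0, 0, 0.001, 0, 0, 0, 1, 0, 0, 0.001, 0, 0, 0, 1, 0, 0, 0, 0, 0, 0, 1])

```text
time: 46.02
tcp_pos: [588.3, 45.0, 127.4]
eef_rot: [0.0, 0.664, 0.747, 0.0]
ft_force: [-3.2, 0.4, 12.3]
grip_width: 55.6
gripper_force: 30.0
```

Emit:
jog_arm(moves=[0, 0, -0.001, 0, 0, 0, 0, 0, 0, 0, 0, 0, 0, -0.6, 0, 0, 0, 0, 0, 0, -0.6, 0, 0, 0, 0, 0, 0, -0.6, 0, 0, -0.02, 0, 0, 0, -0.6, 0, 0, -0.03, 0, 0, 0, -0.6, 0, 0, -0.04, 0, 0, 0, -1, 0, 0, 0, 0, 0, 0, -1])

```text
time: 47.02
tcp_pos: [590.2, 45.1, 220.1]
eef_rot: [0.002, 0.664, 0.747, 0.002]
ft_force: [0.6, 1.0, 0.1]
grip_width: 90.7
gripper_force: 0.0
```

Emit:
jog_arm(moves=[-0.041, -0.0045, 0, 0, 0, 0, -1, -0.041, -0.0045, 0, 0, 0, 0, -1, -0.041, -0.0045, 0, 0, 0, 0, -1, -0.041, -0.0045, 0, 0, 0, 0, -1, -0.041, -0.0045, 0, 0, 0, 0, -1, -0.041, -0.0045, 0, 0, 0, 0, -1, -0.041, -0.0045, 0, 0, 0, 0, -1, -0.041, -0.0045, 0, 0, 0, 0, -1])

```text
time: 48.02
tcp_pos: [590.3, -286.1, 215.6]
eef_rot: [-0.001, 0.664, 0.747, -0.0]
ft_force: [0.0, 0.0, 1.4]
grip_width: 91.8
gripper_force: 0.0
```

Emit:
jog_arm(moves=[0, 0, 0.03, 0, 0, 0, -1, 0, 0, 0.03, 0, 0, 0, -1, 0, 0, 0.03, 0, 0, 0, -1, 0, 0, 0, 0, 0, 0, -1, 0, 0, 0, 0, 0, 0, -1])

```text
time: 48.65
tcp_pos: [591.2, -285.1, 127.4]
eef_rot: [0.0, 0.664, 0.747, 0.0]
ft_force: [0.3, 0.2, 0.9]
grip_width: 92.1
gripper_force: 0.0
```

Run:
```python
from ring import *
s=sense();print(s['time'],s['tcp_pos'])
p=snap('wrist','w7.png')
b,c=ring(p,[591,-285]); print(b,c); mv([*b,34],'B')
p=grab_frame('scene'); rep(p,['sleeve0_mid'])
```

```text
48.65 [ 591.21874102 -285.10599464  127.41438921]
[ 591. -285.] 426.5127
B tool shift mm [ 0.4 -0.6 94. ] jig tcp [ -34.1 -329.5  128. ]
sleeve0_mid [332.  94.  35.] 0.72 [352. 256.]
sleeve0_mid [588.  46. 132.] 0.63 [285. 198.]
```

View pics/w7.png

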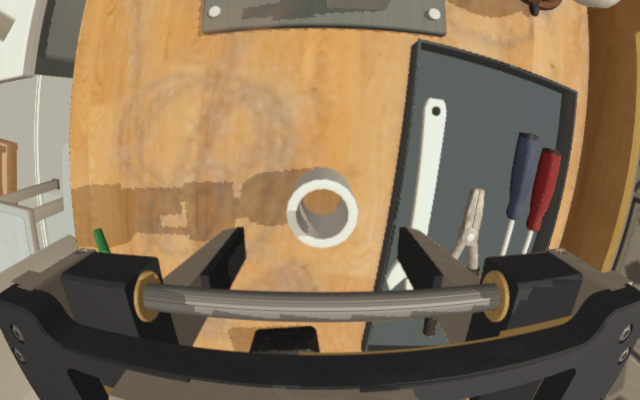

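Emit:
jog_arm(moves=[0, 0, 0.04, 0, 0, 0, -1, 0, 0, 0.035, 0, 0, 0, -1, 0, 0, 0.018, 0, 0, 0, -1, 0, 0, 0, 0, 0, 0, 1, 0, 0, 0, 0, 0, 0, 1, 0, 0, 0, 0, 0, 0, 1, 0, 0, 0, 0, 0, 0, 1, 0, 0, 0, 0, 0, 0, 1])

```text
time: 49.8
tcp_pos: [591.6, -285.3, 35.1]
eef_rot: [0.001, 0.664, 0.747, 0.0]
ft_force: [-1.0, 0.9, 6.1]
grip_width: 56.2
gripper_force: 30.0
```

Emit:
jog_arm(moves=[0, 0, 0, 0, 0, 0, 1, 0, 0, 0, 0, 0, 0, 1, 0, 0, 0, 0, 0, 0, 1])

```text
time: 50.18
tcp_pos: [591.6, -285.3, 35.1]
eef_rot: [0.001, 0.664, 0.747, 0.0]
ft_force: [-1.0, 0.3, 6.8]
grip_width: 56.4
gripper_force: 30.0
```

Emit:
jog_arm(moves=[0, 0, -0.015, 0, 0, 0, 1, 0, 0, -0.03, 0, 0, 0, 1, 0, 0, -0.04, 0, 0, 0, 1, 0, 0, -0.04, 0, 0, 0, 1, 0, 0, -0.04, 0, 0, 0, 1, 0, 0, -0.03, 0, 0, 0, 1, 0, 0, 0, 0, 0, 0, 1])

```text
time: 51.05
tcp_pos: [592.2, -285.6, 232.3]
eef_rot: [0.002, 0.664, 0.747, 0.001]
ft_force: [0.1, 0.1, -1.4]
grip_width: 56.1
gripper_force: 30.0
```

Emit:
jog_arm(moves=[0.0517, 0.0043, 0, 0, 0, 0, 1, 0.0517, 0.0043, 0, 0, 0, 0, 1, 0.0517, 0.0043, 0, 0, 0, 0, 1, 0.0517, 0.0043, 0, 0, 0, 0, 1, 0.0517, 0.0043, 0, 0, 0, 0, 1, 0.0517, 0.0043, 0, 0, 0, 0, 1, 0.0517, 0.0043, 0, 0, 0, 0, 1, 0.0517, 0.0043, 0, 0, 0, 0, 1])

```text
time: 52.05
tcp_pos: [575.5, 131.2, 227.6]
eef_rot: [-0.001, 0.664, 0.747, -0.001]
ft_force: [0.9, -0.1, -0.6]
grip_width: 56.5
gripper_force: 30.0
```

Emit:
jog_arm(moves=[0, 0, 0, 0, 0, 0, 1, 0, 0, 0, 0, 0, 0, 1, 0, 0, 0, 0, 0, 0, 1])

```text
time: 52.42
tcp_pos: [576.4, 128.5, 228.5]
eef_rot: [-0.0, 0.665, 0.747, -0.0]
ft_force: [-0.4, -0.0, -0.8]
grip_width: 56.0
gripper_force: 30.0
```

Run:
```python
from ring import *
mv(W([0,84,170])); s=sense(); print(s['tcp_pos'],s['grip_width'],s['ft_force'])
```

```text
tool shift mm [ 0.8  0.9 58.5] jig tcp [ -0.9  83.2 228.5]
[576.42240306 128.53834899 228.47717143] 56.03668449069837 [-0.44290546 -0.03491882 -0.8334614 ]
```

Emit:
jog_arm(moves=[0.0005, 0.0008, 0.03, 0, 0, 0, 1, 0, 0, 0.02, 0, 0, 0, 1, 0, 0, 0.009, 0, 0, 0, 1, 0, 0, 0.006, 0, 0, 0, 1, 0, 0, 0.004, 0, 0, 0, 1, 0, 0, 0.004, 0, 0, 0, 1, 0, 0, 0.004, 0, 0, 0, 1, 0, 0, 0, 0, 0, 0, 1])

```text
time: 53.42
tcp_pos: [577.2, 130.4, 151.8]
eef_rot: [-0.0, 0.664, 0.747, -0.0]
ft_force: [-0.3, -0.1, -1.4]
grip_width: 56.5
gripper_force: 30.0
```

Emit:
jog_arm(moves=[0, 0, 0.006, 0, 0, 0, 1, 0, 0, 0.006, 0, 0, 0, 1, 0, 0, 0.005, 0, 0, 0, 1, 0, 0, 0.003, 0, 0, 0, 1, 0, 0, 0.002, 0, 0, 0, 1, 0, 0, 0.001, 0, 0, 0, 1, 0, 0, 0.0015, 0, 0, 0, 1, 0, 0, 0, 0, 0, 0, 1])

```text
time: 54.42
tcp_pos: [577.6, 130.4, 128.3]
eef_rot: [0.0, 0.664, 0.747, 0.0]
ft_force: [-1.9, -0.3, 5.8]
grip_width: 56.5
gripper_force: 30.0
```

Emit:
jog_arm(moves=[0, 0, -0.001, 0, 0, 0, 0, 0, 0, 0, 0, 0, 0, -0.6, 0, 0, 0, 0, 0, 0, -0.6, 0, 0, 0, 0, 0, 0, -0.6, 0, 0, -0.02, 0, 0, 0, -0.6, 0, 0, -0.04, 0, 0, 0, -0.6, 0, 0, -0.05, 0, 0, 0, -0.6, 0, 0, 0, 0, 0, 0, -0.6])

```text
time: 55.42
tcp_pos: [579.8, 130.9, 242.6]
eef_rot: [0.002, 0.664, 0.747, 0.003]
ft_force: [-0.7, -0.3, -0.4]
grip_width: 73.4
gripper_force: 0.0
```

Run:
```python
from ring import *
mv([568.8,209.1,178],'pin'); s=sense(); print(s['tcp_pos'],s['time'])
for c in ['scene','top','wrist']:
    p=snap(c,c+'8.png')
    print(c)
    for n in ['sleeve0_mid','pin_shoulder','pull_bar']:
        for d in pinpoint(p,n): print(n,np.round(d['point']),'jig',np.round(L(d['point'])),round(d['conf'],2))
im=cv2.imread('pics/scene8.png')[140:290,200:400]; cv2.imwrite('pics/c8.png',cv2.resize(im,(800,600),interpolation=2))
```

```text
pin tool shift mm [78.9 -2.2 64.7] jig tcp [  2.7  85.2 242.6]
[579.77419312 130.88934872 242.64213739] 55.425
scene
sleeve0_mid [589.  47. 134.] jig [  2.   0. 134.] 0.73
sleeve0_mid [333.  94.  35.] jig [-247.   77.   35.] 0.72
pin_shoulder [570. 209. 163.] jig [  2. 164. 163.] 0.43
pull_bar [461.  32.  83.] jig [-127.    1.   83.] 0.7
pull_bar [352. 440.   3.] jig [-188.  419.    3.] 0.67
top
sleeve0_mid [589.  44. 128.] jig [  2.  -2. 128.] 0.48
sleeve0_mid [ 347. -418.   -5.] jig [-293. -432.   -5.] 0.4
sleeve0_mid [568. 212. 159.] jig [  0. 167. 159.] 0.39
pin_shoulder [567. 210. 158.] jig [ -0. 165. 158.] 0.58
pull_bar [461.  33.  87.] jig [-126.    1.   87.] 0.73
wrist
sleeve0_mid [588.  45. 128.] jig [  1.  -1. 128.] 0.97
sleeve0_mid [337. 100.  34.] jig [-242.   83.   34.] 0.89
pin_shoulder [569. 210. 166.] jig [  2. 165. 166.] 0.91
pull_bar [463.  31.  89.] jig [-125.   -1.   89.] 0.83
```

View pics/c8.png

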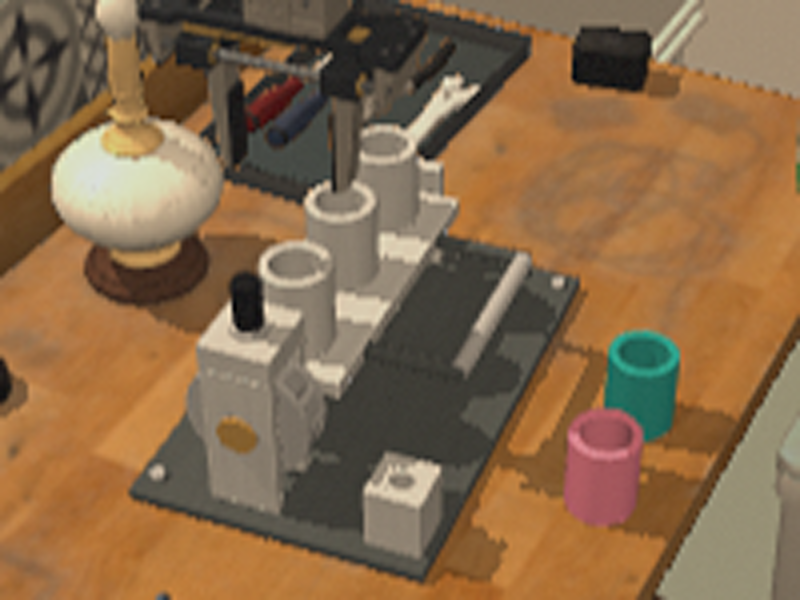

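Emit:
jog_arm(moves=[0.03, 0, 0, 0, 0, 0, -0.6, 0.03, 0, 0, 0, 0, 0, -0.6, 0.019, 0.0003, 0, 0, 0, 0, -0.6, 0, 0, 0, 0, 0, 0, -0.6, 0, 0, 0.03, 0, 0, 0, -0.6, 0, 0, 0.02, 0, 0, 0, -0.6, 0, 0, 0.011, 0, 0, 0, -0.6, 0, 0, 0, 0, 0, 0, -0.6])

```text
time: 57.02
tcp_pos: [568.2, 208.2, 177.0]
eef_rot: [-0.0, 0.665, 0.747, -0.001]
ft_force: [-0.3, -0.2, -0.1]
grip_width: 73.2
gripper_force: 0.0
```

Emit:
jog_arm(moves=[0, 0, 0, 0, 0, 0, 1, 0, 0, 0, 0, 0, 0, 1, 0, 0, 0, 0, 0, 0, 1, 0, 0, 0, 0, 0, 0, 1, 0, 0, 0, 0, 0, 0, 1, 0, 0, 0, 0, 0, 0, 1, 0, 0, 0, 0, 0, 0, 1, 0, 0, 0, 0, 0, 0, 1])

```text
time: 58.02
tcp_pos: [568.4, 208.9, 177.5]
eef_rot: [0.0, 0.664, 0.747, 0.0]
ft_force: [-0.3, -0.4, 0.8]
grip_width: 21.4
gripper_force: 30.0
```

Emit:
jog_arm(moves=[0, 0, -0.01, 0, 0, 0, 1, 0, 0, -0.02, 0, 0, 0, 1, 0, 0, -0.025, 0, 0, 0, 1, 0, 0, -0.02, 0, 0, 0, 1, 0, 0, 0, 0, 0, 0, 1])

```text
time: 58.65
tcp_pos: [569.3, 209.2, 254.4]
eef_rot: [0.001, 0.664, 0.747, 0.001]
ft_force: [-0.5, -0.2, -1.1]
grip_width: 21.3
gripper_force: 30.0
```

Emit:
jog_arm(moves=[0.0025, -0.03, 0, 0, 0, 0, 1, 0.0025, -0.03, 0, 0, 0, 0, 1, 0.0025, -0.03, 0, 0, 0, 0, 1, 0.0023, -0.029, 0, 0, 0, 0, 1, 0, 0, 0.04, 0, 0, 0, 1, 0, 0, 0.02, 0, 0, 0, 1, 0, 0, 0, 0, 0, 0, 1, 0, 0, 0, 0, 0, 0, 1])

```text
time: 59.65
tcp_pos: [449.4, 204.8, 192.9]
eef_rot: [0.0, 0.664, 0.747, 0.0]
ft_force: [-0.0, 0.4, -0.6]
grip_width: 21.0
gripper_force: 30.0
```

Run:
```python
from ring import *
s=sense(); print(s['tcp_pos'],s['grip_width'],s['ft_force'])
for c in ['scene','wrist','scene','wrist']:
    p=grab_frame(c)
    print(c)
    for n in ['park_mouth','pin_shoulder','pull_bar']:
        for d in pinpoint(p,n)[:2]: print(n,np.round(d['point']),round(d['conf'],2))
mv([449,204.7,83])
```

```text
[449.38174323 204.77228088 192.90123801] 21.01824031510339 [-0.04112271  0.36877574 -0.56174658]
scene
park_mouth [452. 207.  64.] 0.76
pin_shoulder [451. 207. 177.] 0.73
pin_shoulder [ 576. -470.   -1.] 0.65
pull_bar [588.  43. 127.] 0.75
pull_bar [463.  30.  84.] 0.71
wrist
park_mouth [447. 206.  63.] 0.8
pin_shoulder [450. 210. 180.] 0.62
pull_bar [466.  33.  86.] 0.93
scene
park_mouth [453. 206.  65.] 0.69
park_mouth [589.  47. 127.] 0.29
pin_shoulder [451. 209. 178.] 0.51
pin_shoulder [ 578. -471.    0.] 0.4
pull_bar [459.  27.  83.] 0.95
wrist
park_mouth [451. 207.  63.] 0.58
pin_shoulder [447. 204. 182.] 0.97
pull_bar [464.  29.  88.] 0.91
 tool shift mm [ 1.000e-01 -1.000e-01  1.095e+02] jig tcp [-118.5  173.7  192.5]
```

Emit:
jog_arm(moves=[0, 0, 0.03, 0, 0, 0, 1, 0, 0, 0.025, 0, 0, 0, 1, 0, 0, 0.01, 0, 0, 0, 1, 0, 0, 0.01, 0, 0, 0, 1, 0, 0, 0, 0, 0, 0, 1])

```text
time: 61.08
tcp_pos: [449.0, 204.6, 117.3]
eef_rot: [-0.0, 0.664, 0.747, -0.0]
ft_force: [-0.1, 0.4, -0.4]
grip_width: 21.3
gripper_force: 30.0
```

Emit:
jog_arm(moves=[0, 0, 0.012, 0, 0, 0, 1, 0, 0, 0.01, 0, 0, 0, 1, 0, 0, 0.006, 0, 0, 0, 1, 0, 0, 0.004, 0, 0, 0, 1, 0, 0, 0.002, 0, 0, 0, 1, 0, 0, 0, 0, 0, 0, 1])

```text
time: 61.82
tcp_pos: [449.1, 204.7, 83.5]
eef_rot: [-0.0, 0.664, 0.747, -0.0]
ft_force: [0.2, 0.3, -0.5]
grip_width: 21.4
gripper_force: 30.0
```

Emit:
jog_arm(moves=[0, 0, 0.001, 0, 0, 0, 0, 0, 0, 0, 0, 0, 0, -0.1, 0, 0, 0, 0, 0, 0, -0.1, 0, 0, 0, 0, 0, 0, -0.1, 0, 0, 0, 0, 0, 0, -0.1, 0, 0, -0.02, 0, 0, 0, -0.1, 0, 0, -0.04, 0, 0, 0, -0.1, 0, 0, -0.04, 0, 0, 0, -0.1])

```text
time: 62.82
tcp_pos: [448.8, 204.5, 183.4]
eef_rot: [-0.0, 0.664, 0.747, -0.0]
ft_force: [-0.2, -0.1, -0.0]
grip_width: 50.8
gripper_force: 0.0
```

Emit:
jog_arm(moves=[-0.035, 0, -0.02, 0, 0, 0, -0.1, -0.035, 0, -0.02, -5, 0, 0, -0.1, -0.035, 0, 0, -5, 0, 0, -0.1, -0.035, 0, 0, -5, 0, 0, -0.1, -0.033, 0, 0, -5, 0, 0, -0.1, 0, 0, 0, 0, 0, 0, -0.1, 0, 0, 0, 0, 0, 0, -0.1])

```text
time: 63.7
tcp_pos: [469.6, 33.0, 222.9]
eef_rot: [0.115, 0.655, 0.736, 0.13]
ft_force: [-0.3, -0.1, 0.6]
grip_width: 50.8
gripper_force: 0.0
```

Run:
```python
from ring import *
s=sense(); q=s['eef_rot']; r=R.from_quat([*q[1:],q[0]]); print(s['tcp_pos'],q,s['grip_width'],r.as_matrix()[:,2])
zt=r.as_matrix()[:,2]; B=lambda t:W([-125*np.cos(t),0,85+125*np.sin(t)])
tgt=B(0)+19*zt; mv(tgt-80*zt,'pre'); mv(tgt,'bar')
P=[r.inv().apply(B(t)-B(0)) for t in np.linspace(0,.785,17)]
print(np.diff(P,axis=0).round(2).tolist())
p=grab_frame('scene'); rep(p,['pin_shoulder','pin_grip','pull_bar']); p=grab_frame('wrist'); rep(p,['pull_bar'])
```

```text
[469.64866513  32.95305744 222.86510138] [0.1152699  0.65464937 0.73573238 0.12978797] 50.77752180801285 [ 0.33954683  0.04005569 -0.93973586]
pre tool shift mm [ -0.8 -53.6  66.2] jig tcp [-118.1    0.7  222.9]
bar tool shift mm [ -0.8 -53.6 146.2] jig tcp [-118.1    0.7  222.9]
[[0.0, 2.24, -5.71], [0.0, 2.51, -5.59], [0.0, 2.79, -5.46], [0.0, 3.05, -5.32], [0.0, 3.31, -5.16], [0.0, 3.56, -5.0], [0.0, 3.8, -4.81], [0.0, 4.03, -4.62], [0.0, 4.25, -4.42], [0.0, 4.46, -4.21], [0.0, 4.66, -3.98], [0.0, 4.85, -3.75], [0.0, 5.03, -3.51], [0.0, 5.2, -3.25], [0.0, 5.35, -3.0], [0.0, 5.49, -2.73]]
pin_shoulder [452. 206.  67.] 0.56 [299. 258.]
pin_grip [452. 205.  90.] 0.57 [299. 252.]
pull_bar [461.  32.  83.] 0.65 [323. 220.]
pull_bar [463.  29.  86.] 0.72 [268. 198.]
```

Emit:
jog_arm(moves=[0, -0.027, 0, 0, 0, 0, -0.1, 0, -0.0265, 0, 0, 0, 0, -0.1, 0, 0, 0.04, 0, 0, 0, -0.1, 0, 0, 0.04, 0, 0, 0, -0.1, 0, 0, 0.03, 0, 0, 0, -0.1, 0, 0, 0.02, 0, 0, 0, -0.1, 0, 0, 0.016, 0, 0, 0, -0.1, 0, 0, 0, 0, 0, 0, -0.1])

```text
time: 65.0
tcp_pos: [468.6, 33.1, 65.9]
eef_rot: [0.114, 0.654, 0.736, 0.129]
ft_force: [0.6, -0.3, 0.5]
grip_width: 50.4
gripper_force: 0.0
```

Emit:
jog_arm(moves=[0, 0, 0, 0, 0, 0, 1, 0, 0, 0, 0, 0, 0, 1, 0, 0, 0, 0, 0, 0, 1, 0, 0, 0, 0, 0, 0, 1, 0, 0, 0, 0, 0, 0, 1, 0, 0, 0, 0, 0, 0, 1])

```text
time: 65.75
tcp_pos: [469.3, 32.8, 67.2]
eef_rot: [0.116, 0.654, 0.736, 0.13]
ft_force: [1.0, 0.5, 3.2]
grip_width: 15.3
gripper_force: 30.0
```

Gripped with little strain, so I raise it along the arc.

Emit:
jog_arm(moves=[0, 0.0022, -0.0057, 0, 0, 0, 1, 0, 0.0025, -0.0056, 0, 0, 0, 1, 0, 0.0028, -0.0055, 0, 0, 0, 1, 0, 0.0031, -0.0053, 0, 0, 0, 1, 0, 0.0033, -0.0052, 0, 0, 0, 1, 0, 0.0036, -0.005, 0, 0, 0, 1, 0, 0.0038, -0.0048, 0, 0, 0, 1, 0, 0.004, -0.0046, 0, 0, 0, 1])

```text
time: 66.75
tcp_pos: [477.1, 33.8, 114.5]
eef_rot: [0.114, 0.654, 0.736, 0.129]
ft_force: [-2.3, -4.0, -4.9]
grip_width: 14.8
gripper_force: 30.0
```

Emit:
jog_arm(moves=[0, 0.0043, -0.0044, 0, 0, 0, 1, 0, 0.0045, -0.0042, 0, 0, 0, 1, 0, 0.0047, -0.004, 0, 0, 0, 1, 0, 0.0049, -0.0038, 0, 0, 0, 1, 0, 0.005, -0.0035, 0, 0, 0, 1, 0, 0.0052, -0.0033, 0, 0, 0, 1, 0, 0.0054, -0.003, 0, 0, 0, 1, 0, 0.0055, -0.0027, 0, 0, 0, 1])

```text
time: 67.75
tcp_pos: [500.9, 36.5, 153.9]
eef_rot: [0.112, 0.655, 0.737, 0.126]
ft_force: [-19.2, -6.4, 10.0]
grip_width: 14.9
gripper_force: 30.0
```

Emit:
jog_arm(moves=[0, 0, 0, 0, 0, 0, 1, 0, 0, 0, 0, 0, 0, 1])

```text
time: 68.0
tcp_pos: [502.1, 36.7, 154.8]
eef_rot: [0.113, 0.655, 0.737, 0.128]
ft_force: [-19.6, -6.9, 14.8]
grip_width: 15.2
gripper_force: 30.0
```

Run:
```python
from ring import *
s=sense(); q=s['eef_rot']; r=R.from_quat([*q[1:],q[0]]); zt=r.as_matrix()[:,2]
b=L(s['tcp_pos']-19*zt); print(b,s['ft_force'],s['grip_width'],'theta',np.arctan2(b[2]-85,-b[0]),np.hypot(b[2]-85,b[0]))
for c in ['scene','top','scene','top']:
    p=grab_frame(c)
    for n in ['pull_bar','seat1','sleeve0_mid']:
        for d in pinpoint(p,n)[:4]: print(c,n,'jig',np.round(L(d['point'])),round(d['conf'],2))
```

```text
[-91.77254451   0.62702961 172.72948935] [-19.61460112  -6.93471093  14.81593014] 15.189678738619307 theta 0.7628782421662713 126.95929752644999
scene pull_bar jig [-94.  -2. 168.] 0.85
scene pull_bar jig [-119.  173.   66.] 0.65
scene seat1 jig [ 27. -83. 116.] 0.93
scene seat1 jig [ 28.  86. 115.] 0.67
scene seat1 jig [ 30.   1. 118.] 0.62
scene sleeve0_mid jig [-245.   76.   37.] 0.77
scene sleeve0_mid jig [ 31.  -2. 117.] 0.57
top pull_bar jig [-91.   2. 171.] 0.85
top pull_bar jig [-1. -1.  0.] 0.71
top seat1 jig [ 30.  82. 118.] 0.92
top seat1 jig [ 29. -81. 114.] 0.82
top seat1 jig [ 33.  -2. 118.] 0.8
top sleeve0_mid jig [ -72. -511.    4.] 0.72
top sleeve0_mid jig [ 29.   0. 116.] 0.67
top sleeve0_mid jig [-243.   86.   33.] 0.44
scene pull_bar jig [-92.  -0. 164.] 0.75
scene pull_bar jig [-30. 394.  -0.] 0.23
scene seat1 jig [ 28.  -2. 115.] 0.82
scene seat1 jig [ 27.  86. 114.] 0.73
scene seat1 jig [ 28. -81. 115.] 0.67
scene sleeve0_mid jig [-246.   80.   34.] 0.98
scene sleeve0_mid jig [ 31.  -1. 118.] 0.74
top pull_bar jig [-92.   1. 172.] 0.67
top seat1 jig [ 29.  -4. 119.] 0.98
top seat1 jig [ 31.  82. 117.] 0.76
top seat1 jig [ 29. -87. 115.] 0.66
top sleeve0_mid jig [ 30.  -1. 113.] 0.69
top sleeve0_mid jig [ -1. 170. 158.] 0.39
```

Emit:
jog_arm(moves=[0, 0.0015, -0.002, 0, 0, 0, 1, 0, 0.0015, -0.002, 0, 0, 0, 1, 0, 0, 0, 0, 0, 0, 1, 0, 0, 0, 0, 0, 0, 1])

```text
time: 69.3
tcp_pos: [507.1, 37.2, 160.6]
eef_rot: [0.116, 0.654, 0.736, 0.13]
ft_force: [-2.2, -3.8, 0.4]
grip_width: 15.1
gripper_force: 30.0
```

```bash
cat > th.py <<'E'
from ring import *
s=sense(); q=s['eef_rot']; r=R.from_quat([*q[1:],q[0]]); zt=r.as_matrix()[:,2]
b=L(s['tcp_pos']-19*zt); print(b,s['ft_force'],s['grip_width'],'theta',np.arctan2(b[2]-85,-b[0]),np.hypot(b[2]-85,b[0]))
T=[];B=[];M=[]
for c in ['scene','top']*3:
    p=grab_frame(c)
    for n in ['seat1','pull_bar','sleeve0_mid']:
        for d in pinpoint(p,n)[:4]:
            v=L(d['point'])
            if d['conf']>.4 and v[2]>100:
                if n=='pull_bar' and v[0]<-70: B.append(np.arctan2(v[2]-85,-v[0]))
                elif n=='seat1' and v[0]>10: T.append(np.arctan2(v[0],v[2]-85))
                elif n[1]=='l' and v[0]>10: M.append(v)
print('theta seats',np.mean(T),np.std(T),len(T),'bar',np.mean(B),len(B)); print(np.round(M))
E
python3 th.py
```

```text
[-86.91646468   0.60217221 178.47247132] [-2.17576134 -3.75427822  0.41503049] 15.075922880665056 theta 0.8217259035500845 127.63845316838626
theta seats 0.7975171094224774 0.04504011502625888 17 bar 0.8027872677217532 6
[[ 31.  -2. 115.]
 [ 29.  -2. 108.]
 [ 32.  -1. 115.]
 [ 29.  -1. 108.]
 [ 32.  -1. 112.]]
```

Emit:
jog_arm(moves=[0, 0, 0, 0, 0, 0, 0.4, 0, 0, 0, 0, 0, 0, -0.1, 0, 0, 0, 0, 0, 0, -0.1, 0, 0, 0, 0, 0, 0, -0.1, 0, 0, 0, 0, 0, 0, -0.1, 0, 0, -0.02, 0, 0, 0, -0.1, 0, 0, -0.03, 0, 0, 0, -0.1, 0, 0, -0.03, 0, 0, 0, -0.1])

```text
time: 71.5
tcp_pos: [479.3, 34.0, 236.1]
eef_rot: [0.115, 0.654, 0.736, 0.13]
ft_force: [-0.1, 0.6, 0.7]
grip_width: 50.8
gripper_force: 0.0
```

Emit:
jog_arm(moves=[0, 0, 0, 5, 0, 0, -0.1, 0, 0, 0, 5, 0, 0, -0.1, 0, 0, 0, 5, 0, 0, -0.1, 0, 0, 0, 5, 0, 0, -0.3, 0, 0, 0, 0, 0, 0, -0.5, 0, 0, 0, 0, 0, 0, -0.5])

```text
time: 72.25
tcp_pos: [479.3, 34.1, 235.1]
eef_rot: [0.0, 0.664, 0.747, 0.0]
ft_force: [-0.5, -0.7, -0.2]
grip_width: 69.0
gripper_force: 0.0
```

```bash
python3 th.py
python3 - <<'E'
from jig import *
s=sense();print(s['time'],s['tcp_pos'],s['eef_rot'])
acc={}
for c in ['scene','wrist','top']*2:
    p=grab_frame(c)
    for n in ['pin_grip','pin_shoulder']:
        for d in pinpoint(p,n):
            if np.linalg.norm(np.array(d['point'][:2])-[449,205])<25: acc.setdefault(n,[]).append(d['point'])
for n in acc: print(n,np.round(np.mean(acc[n],0),1))
mv([449,204.7,82])
E
```

```text
[-108.33491954    0.70074745  254.07316915] [-0.53219425 -0.65580825 -0.22062198] 69.01472674489654 theta 1.000945857039491 200.80386280055637
theta seats 0.8252663213927892 0.029351033024982716 18 bar 0.7786194098747714 3
[[ 34.  -3. 115.]
 [ 29.  -2. 112.]
 [ 35.  -2. 116.]
 [ 31.  -1. 110.]
 [ 31.  -2. 117.]
 [ 31.  -2. 112.]]
73.45 [479.76102977  34.07438347 235.43958835] [-1.92960156e-05  6.64385677e-01  7.47389906e-01 -8.81453412e-06]
pin_grip [449.7 205.9  85.7]
pin_shoulder [450.5 205.9  66. ]
 tool shift mm [173.  -10.6 153.4] jig tcp [-107.9    0.7  235.4]
```

Emit:
jog_arm(moves=[0.045, -0.0025, 0, 0, 0, 0, -0.5, 0.045, -0.0025, 0, 0, 0, 0, -0.5, 0.045, -0.0025, 0, 0, 0, 0, -0.5, 0.0385, -0.0025, 0, 0, 0, 0, -0.5, 0, 0, 0.03, 0, 0, 0, -0.5, 0, 0, 0.04, 0, 0, 0, -0.5, 0, 0, 0.04, 0, 0, 0, -0.5, 0, 0, 0.025, 0, 0, 0, -0.5])

```text
time: 75.35
tcp_pos: [448.7, 204.9, 98.7]
eef_rot: [-0.0, 0.664, 0.747, -0.001]
ft_force: [0.5, 0.3, -0.3]
grip_width: 68.6
gripper_force: 0.0
```

Emit:
jog_arm(moves=[0, 0, 0.016, 0, 0, 0, -0.5, 0, 0, 0, 0, 0, 0, -0.5])

```text
time: 75.6
tcp_pos: [449.1, 205.0, 83.8]
eef_rot: [-0.0, 0.664, 0.747, -0.001]
ft_force: [-0.4, 0.5, 0.8]
grip_width: 68.9
gripper_force: 0.0
```

Emit:
jog_arm(moves=[0, 0, 0, 0, 0, 0, 1, 0, 0, 0, 0, 0, 0, 1, 0, 0, 0, 0, 0, 0, 1, 0, 0, 0, 0, 0, 0, 1, 0, 0, 0, 0, 0, 0, 1, 0, 0, 0, 0, 0, 0, 1, 0, 0, 0, 0, 0, 0, 1, 0, 0, 0, 0, 0, 0, 1])

```text
time: 76.6
tcp_pos: [449.6, 205.2, 84.6]
eef_rot: [0.0, 0.664, 0.747, 0.0]
ft_force: [-0.8, -0.5, 3.6]
grip_width: 21.0
gripper_force: 30.0
```

Emit:
jog_arm(moves=[0, 0, -0.02, 0, 0, 0, 1, 0, 0, -0.03, 0, 0, 0, 1, 0, 0, -0.03, 0, 0, 0, 1, 0, 0, -0.035, 0, 0, 0, 1, 0, 0, -0.03, 0, 0, 0, 1, 0, 0, -0.03, 0, 0, 0, 1, 0, 0, 0, 0, 0, 0, 1])

```text
time: 77.47
tcp_pos: [450.6, 205.7, 261.1]
eef_rot: [0.001, 0.664, 0.747, 0.002]
ft_force: [0.6, 0.1, -1.9]
grip_width: 21.5
gripper_force: 30.0
```

Emit:
jog_arm(moves=[-0.0025, 0.03, 0, 0, 0, 0, 1, -0.0025, 0.03, 0, 0, 0, 0, 1, -0.0025, 0.03, 0, 0, 0, 0, 1, -0.0026, 0.0285, 0, 0, 0, 0, 1, 0, 0, 0.02, 0, 0, 0, 1, 0, 0, 0, 0, 0, 0, 1, 0, 0, 0, 0, 0, 0, 1])

```text
time: 78.35
tcp_pos: [567.9, 209.0, 238.9]
eef_rot: [-0.0, 0.664, 0.747, -0.001]
ft_force: [0.6, 0.1, -0.6]
grip_width: 21.2
gripper_force: 30.0
```

Run:
```python
from jig import *
s=sense();print(s['time'],s['tcp_pos'],s['ft_force'])
acc={}
for c in ['scene','wrist','top']*2:
    p=grab_frame(c)
    for n in ['pin_grip','pin_shoulder','bridge_mouth']:
        for d in pinpoint(p,n):
            if np.linalg.norm(np.array(d['point'][:2])-[569,209])<25: acc.setdefault((c,n),[]).append(d['point'])
for n in acc: print(n,np.round(np.mean(acc[n],0),1))
mv([568.5,209,200])
```

```text
78.35 [567.87882864 208.96651583 238.88280974] [ 0.61615602  0.10628309 -0.64041552]
('scene', 'pin_grip') [567.2 208.6 246.8]
('scene', 'pin_shoulder') [571.  210.4 221.6]
('scene', 'bridge_mouth') [566.9 208.8 180.6]
('wrist', 'pin_grip') [565.6 204.  244. ]
('wrist', 'pin_shoulder') [569.7 211.6 223.4]
('wrist', 'bridge_mouth') [569.5 214.  160.4]
('top', 'bridge_mouth') [565.9 210.  158.8]
 tool shift mm [-0.1  0.1 39.5] jig tcp [  0.5 164.1 239.5]
```

Aligned, inserting the pin.

Emit:
jog_arm(moves=[0, 0, 0.01, 0, 0, 0, 1, 0, 0, 0.008, 0, 0, 0, 1, 0, 0, 0.006, 0, 0, 0, 1, 0, 0, 0.006, 0, 0, 0, 1, 0, 0, 0.005, 0, 0, 0, 1, 0, 0, 0.005, 0, 0, 0, 1, 0, 0, 0, 0, 0, 0, 1])

```text
time: 80.42
tcp_pos: [568.2, 209.0, 199.1]
eef_rot: [-0.0, 0.664, 0.747, -0.0]
ft_force: [-0.1, 0.0, -1.2]
grip_width: 21.2
gripper_force: 30.0
```

Emit:
jog_arm(moves=[0, 0, 0.005, 0, 0, 0, 1, 0, 0, 0.005, 0, 0, 0, 1, 0, 0, 0.003, 0, 0, 0, 1, 0, 0, 0.002, 0, 0, 0, 1, 0, 0, 0, 0, 0, 0, 1])

```text
time: 81.05
tcp_pos: [568.5, 209.1, 184.4]
eef_rot: [0.0, 0.664, 0.747, 0.0]
ft_force: [0.9, -0.1, -2.2]
grip_width: 21.3
gripper_force: 30.0
```

Emit:
jog_arm(moves=[0, 0, 0.002, 0, 0, 0, 1, 0, 0, 0.002, 0, 0, 0, 1, 0, 0, 0.001, 0, 0, 0, 1, 0, 0, 0.001, 0, 0, 0, 1, 0, 0, 0, 0, 0, 0, 1])

```text
time: 81.68
tcp_pos: [568.7, 209.2, 180.5]
eef_rot: [0.0, 0.664, 0.747, 0.001]
ft_force: [-5.1, -2.5, 15.9]
grip_width: 21.6
gripper_force: 30.0
```

Emit:
jog_arm(moves=[0, 0, 0.002, 0, 0, 0, 1, 0, 0, 0, 0, 0, 0, 1])

```text
time: 81.92
tcp_pos: [568.7, 209.2, 180.3]
eef_rot: [0.0, 0.664, 0.747, 0.001]
ft_force: [-10.1, -4.0, 30.7]
grip_width: 21.2
gripper_force: 30.0
```

Emit:
jog_arm(moves=[0, 0, -0.003, 0, 0, 0, 1, 0, 0, 0, 0, 0, 0, 0, 0, 0, 0, 0, 0, 0, -0.2, 0, 0, 0, 0, 0, 0, -0.2, 0, 0, 0, 0, 0, 0, -0.2, 0, 0, 0, 0, 0, 0, -0.2, 0, 0, -0.02, 0, 0, 0, -0.2, 0, 0, -0.04, 0, 0, 0, -0.2])

```text
time: 82.92
tcp_pos: [567.3, 208.7, 238.5]
eef_rot: [-0.001, 0.664, 0.747, -0.002]
ft_force: [1.3, 1.0, 0.2]
grip_width: 55.2
gripper_force: 0.0
```

Emit:
jog_arm(moves=[0, 0, -0.04, 0, 0, 0, -0.2, 0, -0.04, -0.03, 0, 0, 0, -0.2, 0, -0.04, 0, 0, 0, 0, -0.2, 0, -0.04, 0, 0, 0, 0, -0.2, 0, 0, 0, 0, 0, 0, -0.2, 0, 0, 0, 0, 0, 0, -0.2])

```text
time: 83.68
tcp_pos: [450.0, 195.2, 309.8]
eef_rot: [0.0, 0.664, 0.747, 0.001]
ft_force: [-0.6, 0.2, 0.3]
grip_width: 55.2
gripper_force: 0.0
```

```bash
python3 th.py
python3 - <<'E'
from jig import *
p=snap('scene','s9.png'); rep(p,['pin_shoulder','bridge_mouth','mug','marker','power_brick','battery_pack'])
p=snap('wrist','w9.png')
im=cv2.imread('pics/s9.png')[140:290,200:400]; cv2.imwrite('pics/c9.png',cv2.resize(im,(800,600),interpolation=2))
E
```

```text
[-118.71035378  164.1749392   328.84514344] [-0.59684633  0.20699792  0.27335897] 55.216570625716855 theta 1.1177426966026565 271.2058297158671
theta seats 0.8045759639752179 0.046477188851695175 19 bar 0.8066264193329662 6
[[ 32.  -2. 114.]
 [ 31. -82. 117.]
 [ 31.  -4. 111.]
 [ 29.  -3. 110.]
 [ 31.  -2. 117.]
 [ 29.  -2. 109.]]
bridge_mouth [567. 207. 157.] 0.56 [263. 223.]
mug [511. 433.   2.] 0.6 [239. 322.]
marker [610. 134. 115.] 0.72 [265. 216.]
marker [ 343. -418.   -1.] 0.49 [401. 180.]
power_brick [ 576. -476.   -0.] 0.72 [351. 159.]
battery_pack [350. 443.   1.] 0.95 [290. 349.]
battery_pack [ 578. -472.    0.] 0.59 [350. 159.]
```

View pics/c9.png

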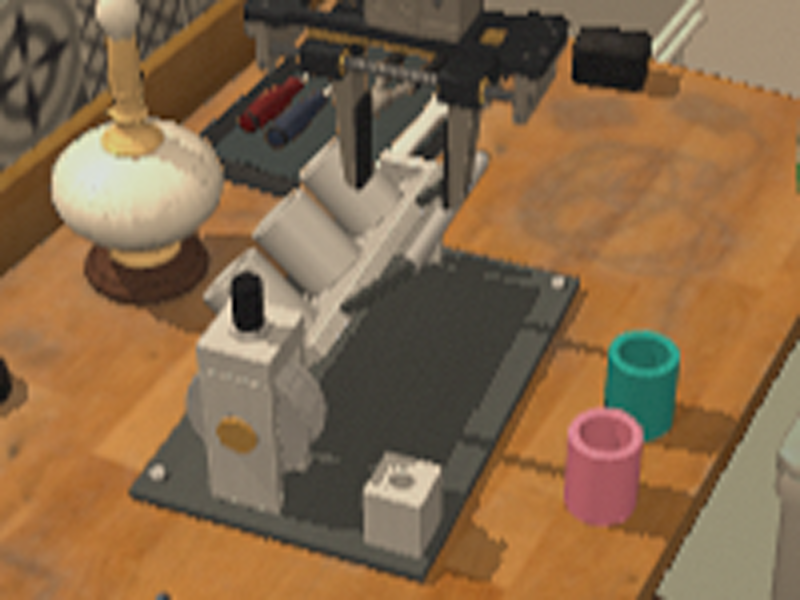

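The picture shows the plate tipped to about 45°, three sleeves seated, the pin home in the bridge, and the robot clear of everything.

```bash
python3 -c "
from station import *
print(hand_in())"
```

```text
the job is handed in; nothing more can be done
None
```

The jig is tipped back to about 45° and locked with the pin fully home, all three aluminium sleeves are seated, and nothing else was moved; I've handed the job in, but no verdict came back.

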